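# Load a sample carrier into a probe stand and wedge it tight

## Robot

A 7-joint arm with a two-finger parallel gripper is mounted at the origin on the work surface. World frame = base frame: x ahead of the robot, y to its left, z up, the work surface at z = 0. Lengths are in m, angles in rad, forces in N, time in s.
With the tool pointing down it reaches from about 0.425 to 0.975 m from the base axis. Payload 16.7 kg.
Tool frame: the origin (TCP) lies midway between the tips of the shut fingers; the grasp point (between the pads) lies 19 mm behind it; z points along the fingers, y is the direction in which the jaws open and shut (so a half turn about z gives the same grasp; the last joint's range is limited). The gripper opens to 85 mm and grips with 20 to 120 N. Pads are 22 mm wide; open, the fingers measure 114 mm over their backs; the gripper's body (76 mm by 85 mm) begins 54 mm behind the grasp point. The pads swing forward as they close: fully open they stand 13 mm farther back than shut.
Start: joints at [1.153, 0.426, 0.074, 1.606, -0.034, 1.111, -0.067], TCP at [0.179, -0.651, 0.198] pointing down, gripper open.
Joint ranges: [-2.85, 2.85], [-0.5, 2.14], [-1.23, 1.37], [0.21, 2.46], [-1.02, 4.16], [0.16, 2.05], [-2.73, 2.73]. Speed limits (rad/s): [1.89, 1.89, 2.39, 2.39, 3.01, 3.01, 3.01].

## Interface

Orientations are given as a unit quaternion [w, x, y, z].
In Python, from workcell import read_state, grab_frame, get_calibration, finish_job gives the robot as it stands.
- The arm moves only by the tool servo_tool, never from a script. Its argument "motion" is a list of rows, each an object with "delta_pos": the shift along the tool's x, y, z as a fraction of full scale, a list of three; "delta_rot": the turn, a rotation vector about the tool's x, y, z as a fraction of full scale, a list of three. A call has 1 to 5 rows; each row shifts and turns the commanded pose from where the row before left it, along the tool's axes as they then stand; what a row does not reach is not made up. Full scale, the value 1, is 80 mm for a shift and 360 degrees for a turn. A row lasts 1/10 s, in which the tool goes at most 50 mm and 8.59 degrees, less where a joint would pass 70% of its speed; a pose out of reach is approached as far as the arm can. A call with a number of a shift or a turn outside -1 to 1 is refused whole. A call with a gripper value outside its range is refused whole. "fingers" is the gripper command: -1 is fully open, 1 is shut, values between are in proportion, set as the call begins (left out, the last holds). The fingers move at their own pace and stop on an object; "force" is the grip in N (left out, the last holds). Time passes only in rows, so rows that do not move let the fingers close. It gives the time, the measured TCP pose, the force and the opening at its end, in the units of the state.
- read_state(): the state, without advancing time (a new reading comes with each control period).
- grab_frame(name): name is "scene" or "top" or "wrist"; returns the picture (480x640x3 uint8, red, green, blue); there is no depth.
- get_calibration(name): a dict with "fx", "fy", "cx", "cy" (pixels), "view" (4x4, takes a point from world to camera coordinates); the wrist camera has in their place "hand_eye" (4x4, takes a point from camera to tool coordinates, whose origin is the TCP and whose axes are the flange's). Camera axes: x right, y down, z forward; pixel columns grow to the right and rows downward; lengths in m; the calibration is good to about 2 mm. A picture is of the moment at which its call begins: read the wrist's pose just before it. get_calibration takes no time and is no camera call.
- finish_job(): hands the job in, once; it reports no verdict.
The state is a dict: "time_s": time; "q": joint angles; "dq": joint speeds; "joint_torque": joint torques, N m; "position": TCP position; "orientation": TCP orientation; "ft_force": force on the tool from outside, world axes, zero at the start; "ft_torque": the same for the moment, N m; "finger_gap": finger opening in m.
Only numpy, scipy, OpenCV 4.12 (cv2) and the standard library are available. Lean on these libraries where they do the work, as an engineer would, in place of code of your own. Each camera call takes 0.05 s, during which the arm holds its last target.

## Task

Load the aluminium sample carrier into the probe stand: lay it flat on the stand's raised front bed, tab towards the front, then slide it back along the bed under the beam, without lifting it over the nest or bumping the probe, until its two holes drop over the two locating pins and it lies flat in the nest. Then set the loose white wedge thin end first into the tapered lane between the carrier's edge and the steel fence and drive it in until it is tight. Let go of everything and leave the bottle, the screwdriver and the board where they are.

Things in the scene. Friction and masses are not known exactly. Their poses are not given: they have to be found in the camera images.
- seat (a point): Fixed probe stand: middle of its nest floor, 30 mm above the bench. x points from the stand's front to its rear (away from where carrier and wedge start), z up; other stand points are in this frame, mm. The carrier ends with its underside centre here, its axes along these. Base: red-brown slab, x -170..130, y -75..115, top at z -16; on it an orange-brown block, x -170..66, y -55..105, top z 0.
- bed (a point): Centre of the top of the stand's raised red-brown front bed, at (-117.5, -4, 6) mm in the seat frame, same axes. Bed top 105 (x) x 100 (y) mm, flat, 6 mm above the nest floor; it ends at seat x = -65 with a step down into the nest. The carrier slides on it towards +x.
- pin_front (a point): Top of the front locating pin, at (-35, -33, 6) mm in the seat frame. Steel, 14 mm diameter, 6 mm tall, so level with the bed, chamfered 2.5 mm at the top.
- pin_rear (a point): Top of the rear locating pin, same as the front one, at (35, 33, 6) mm in the seat frame.
- lane (a point): Front of the wedge lane at floor level, on the line of the fence's inner face: seat frame (-65, 78.5, 0) mm, same axes. Steel fence on the +y side (nearest the robot), 20 tall, seat x -45..60; its face runs straight to y 62.5 at x 45, so the lane between it and the seated carrier's +y edge (y 50, +-1.5 pin play) narrows to the rear. Lane floor = nest floor, open at the front beside the bed.
- beam_end (a point): Middle of the lower front edge of the stand's overhanging aluminium beam, at (-35, 0, 135) mm in the seat frame. Beam 40 wide (y), 28 tall, back to the column at seat x 79..115, y -30..30. It stands over the seated carrier's tab: a hand must reach in there leaning back to the stand's front, 30 to 45 degrees from vertical.
- probe: Steel probe fixed under the beam, 27 mm diameter, pointing down; origin at its tip, which stands 38 mm above the nest floor at x = 20, y = 0 of the seat frame. Fragile: nothing should bump it.
- carrier_mid (a point): Centre of the loose aluminium carrier plate, half-way through its thickness (4 mm above its underside). Plate 120 (x) x 100 (y) x 8 mm, 0.34 kg, copper coupon on top (look only), two through holes of 17 mm at (-35,-33) and (35,33) mm. A rail along its +y edge (x -45..60, 8 mm wide, flush with the edge) rises to 20 mm above the underside. x points away from the tab end, z up.
- carrier_tab (a point): Centre of the carrier's upright grip tab: 35 mm long (x), 12 mm thick (y), 40 mm tall, standing on the plate at x = -37.5 mm, y = 0; this point is 28 mm above the plate's underside and 24 mm above point carrier_mid. Same axes as carrier_mid.
- wedge_lug (a point): Centre of the white wedge's grip lug, 38 mm above the wedge's underside; x to the thin end, z up. Lug 40 (x) x 14 (y) x 32 tall, flush with the fat end. Body 22 tall, x -20..90; side y -15 is straight (faces the carrier), the other slants from y 15 (fat end) to -1 (thin end) and faces the fence. 0.11 kg, lies on the bench. Tight: about (-47, 64, 38) mm in the seat frame.
- bottle: Bystander: white bottle, 62 mm diameter, 150 mm tall; origin at the centre of its underside.
- driver: Bystander: grey-handled screwdriver lying on the bench; origin on its underside at its middle.
- boards: Bystander: copper-clad board stack 90 x 65 x 12 mm lying on the bench; origin at the centre of its underside.
- carrier: The whole loose carrier (see carrier_mid and carrier_tab); origin at the centre of the plate's underside, same axes.
- wedge: The whole loose wedge (see wedge_lug); origin on its underside, 35 mm from the lug's centre towards the thin end, same axes. Driven tight (some 10 N of push) it pushes the carrier sideways against its pins and stays jammed by friction.
Things that resemble listed ones, but are neither listed nor needed, are in the scene too. Leave any green or yellow look-alike of the wedge alone.

How it is judged:
By the outcome, as a careful person would: the job done as asked, in the order asked, and still so for the second after the job is handed in, with the robot touching nothing.
It also fails if it takes over 64 s, if anything falls off the work surface, if the arm or the gripper's body presses on something with over 40 N, if the wrist force passes 120 N, or if a joint passes its speed limit or range.

## Working session

There is one attempt and no reset: what is moved stays moved. The work goes in short steps, Python scripts to look and compute and a tool call to move; the robot and the scene stay as the last step left them, time stands still between calls to the robot, and variables do not carry over. Pictures are saved under pics/ and viewed, and the job is handed in when it is done.

Besides the shell and the picture viewer there is one more tool, called after "Request:" in YAML: its name, and indented under it one key for each argument. servo_tool: Moves the arm, as the interface text tells. Shift numbers are shares of 80 mm and turn numbers shares of 360 degrees, none past 1 either way. Its arguments: {"type":"object","properties":{"motion":{"type":"array","items":{"type":"object","properties":{"delta_pos":{"type":"array","items":{"type":"number"}},"delta_rot":{"type":"array","items":{"type":"number"}}}}},"fingers":{"type":"number"},"force":{"type":"number"}},"required":["motion"]}

```bash
ls; mkdir -p pics; python3 - <<'E'
from workcell import *
import cv2,numpy as np
np.set_printoptions(precision=4,suppress=True)
s=read_state();print(s)
for n in ["scene","top","wrist"]:
    print(n,get_calibration(n))
for n in ["scene","top"]:
    im=grab_frame(n); cv2.imwrite(f"pics/{n}0.png",im[:,:,::-1])
E
```

```text
pics
{'time_s': 0.0, 'q': array([ 1.1535,  0.4268,  0.0738,  1.6066, -0.0341,  1.1108, -0.0671]), 'dq': array([-0.0019, -0.001 , -0.0012,  0.0005,  0.    ,  0.0016,  0.0011]), 'joint_torque': array([ -0.002 , -94.9849,   3.7604, -46.3527,   0.0193,   0.01  ,
         0.    ]), 'position': array([ 0.1785, -0.6505,  0.1977]), 'orientation': array([-0.0007,  0.9911,  0.1335, -0.0001]), 'ft_force': array([-0.2764,  1.0015, -0.5394]), 'ft_torque': array([ 0.0428, -0.0201, -0.0343]), 'finger_gap': 0.08544693049974367}
scene {'fx': 451.41020934718574, 'fy': 451.41020934718574, 'cx': 323.09234452886824, 'cy': 240.7803125418835, 'view': array([[-0.8741,  0.4853,  0.018 ,  0.5151],
       [ 0.3328,  0.6255, -0.7057, -0.1102],
       [-0.3538, -0.6108, -0.7083,  1.3739],
       [ 0.    ,  0.    ,  0.    ,  1.    ]])}
top {'fx': 580.2786707054327, 'fy': 580.2786707054327, 'cx': 323.9749701290675, 'cy': 240.40820462755525, 'view': array([[ 0.0135, -0.9999, -0.0102,  0.0112],
       [-0.9928, -0.0122, -0.1192,  0.5635],
       [ 0.1191,  0.0117, -0.9928,  1.2829],
       [ 0.    ,  0.    ,  0.    ,  1.    ]])}
wrist {'fx': 410.81384712046696, 'fy': 410.81384712046696, 'cx': 318.06475772199843, 'cy': 239.52439746410187, 'hand_eye': array([[ 0.001 , -0.965 , -0.2623,  0.0665],
       [ 1.    ,  0.0008,  0.0008,  0.0001],
       [-0.0005, -0.2623,  0.965 , -0.1752],
       [ 0.    ,  0.    ,  0.    ,  1.    ]])}
```

View pics/scene0.png

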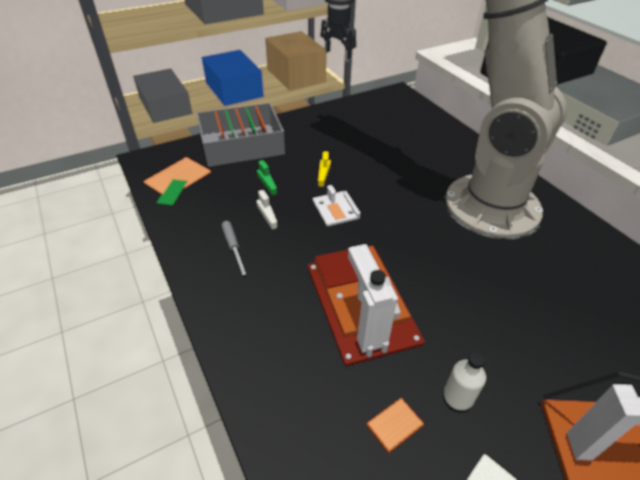

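View pics/top0.png

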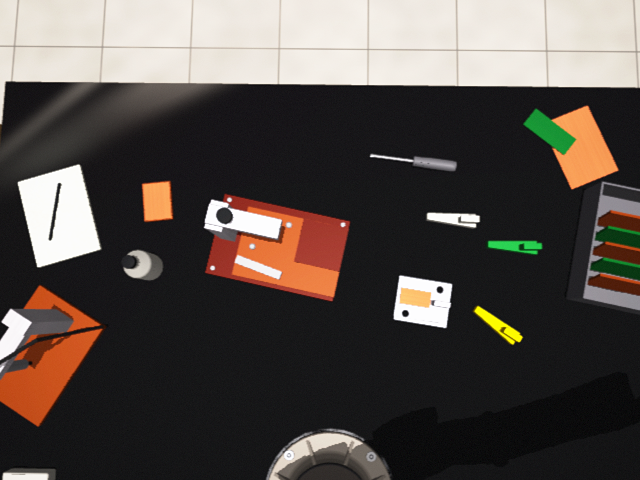

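The top view shows the stand with its front at the right (slab about (205..350, 195..300)). The carrier is near (423,302) with its tab at (440,304), and the white wedge is near (453,219) with its lug at the right. The scene view agrees. Look-alikes of the wedge are green (515,246) and yellow (498,325). The orange boards at (157,200), the bottle at (145,265) and the driver at (412,161) are bystanders. Next I'll crop in closer and measure.

```bash
cat > h.py <<'E'
import numpy as np,cv2
from workcell import *
np.set_printoptions(precision=4,suppress=True)
from scipy.spatial.transform import Rotation as R
def rot(q): return R.from_quat([q[1],q[2],q[3],q[0]]).as_matrix()
def cam(name,state=None):
    c=get_calibration(name); K=np.array([[c['fx'],0,c['cx']],[0,c['fy'],c['cy']],[0,0,1]])
    if name=='wrist':
        T=np.eye(4);T[:3,:3]=rot(state['orientation']);T[:3,3]=state['position']
        V=np.linalg.inv(T@c['hand_eye'])
    else: V=c['view']
    return K,V
def ray(KV,uv,z):
    K,V=KV; uv=np.atleast_2d(uv).astype(float)
    d=np.c_[uv,np.ones(len(uv))]@np.linalg.inv(K).T@V[:3,:3]
    o=-V[:3,:3].T@V[:3,3]
    return o+d*((z-o[2])/d[:,2])[:,None]
def proj(KV,P):
    K,V=KV; P=np.atleast_2d(P); c=P@V[:3,:3].T+V[:3,3]; p=c@K.T; return p[:,:2]/p[:,2:]
def snap(name,fn):
    s=read_state(); im=grab_frame(name)[:,:,::-1].copy(); cv2.imwrite(f'pics/{fn}.png',im); 
    np.savez(f'pics/{fn}.npz',position=s['position'],orientation=s['orientation']); return im,cam(name,s)
def load(name,fn):
    s=np.load(f'pics/{fn}.npz') if name=='wrist' else None
    return cv2.imread(f'pics/{fn}.png'),cam(name,s)
E
python3 - <<'E'
from h import *
im,_=cv2.imread('pics/top0.png'),0
a=cv2.resize(im[180:340,190:370],None,fx=4,fy=4,interpolation=cv2.INTER_CUBIC)[:600]
cv2.imwrite('pics/c1.png',a)
a=cv2.resize(im[195:345,380:560],None,fx=4,fy=4,interpolation=cv2.INTER_CUBIC)
cv2.imwrite('pics/c2.png',a)
E
```

```text
(no output)
```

View pics/c1.png

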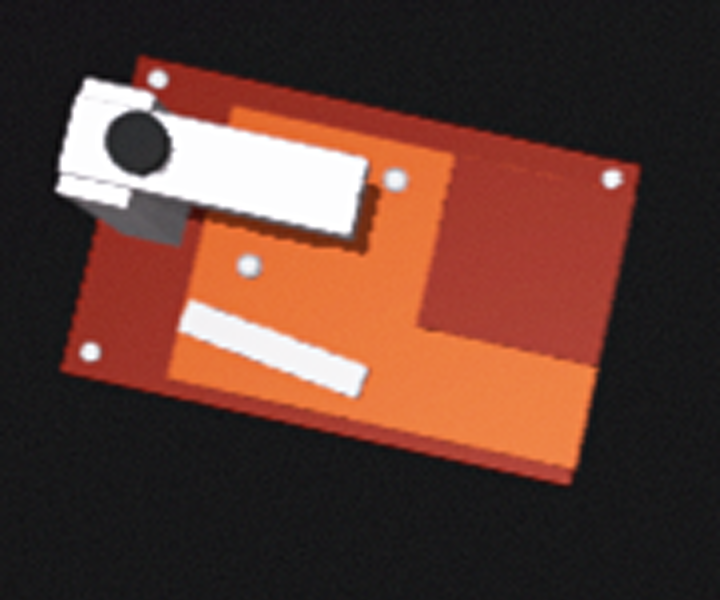

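View pics/c2.png

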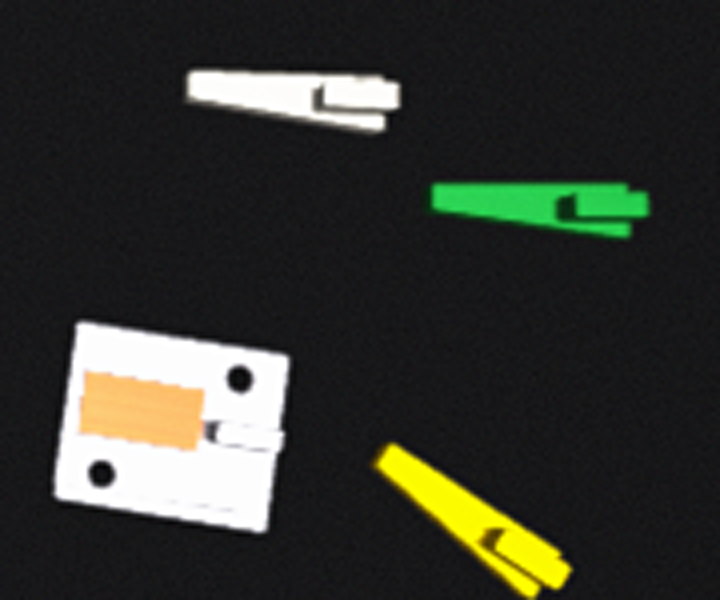

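Crop 1 shows the front pin at (395,180), the rear pin at (249,266), the fence as a white strip and four base screws. Crop 2 shows the carrier's holes at (239,379) and (101,474), its tab on the right, and the white wedge with its thin end at the left. The lane's right (front) end is open.

```bash
python3 - <<'E'
from h import *
im,KV=load('top','top0')
g=cv2.cvtColor(im,cv2.COLOR_BGR2GRAY).astype(float); sat=cv2.cvtColor(im,cv2.COLOR_BGR2HSV)[:,:,1]
def cen(u,v,r,w):
    u,v=int(u),int(v); p=w[v-r:v+r+1,u-r:u+r+1]; yy,xx=np.mgrid[v-r:v+r+1,u-r:u+r+1]
    return np.array([(p*xx).sum(),(p*yy).sum()])/p.sum()
wp=np.clip(140-sat.astype(float),0,None)
pf=cen(190+395/4,180+180/4,4,wp); pr=cen(190+249/4,180+266/4,4,wp)
hd=np.clip(150-g,0,None)
hf=cen(380+239/4,195+379/4,5,hd); hr=cen(380+101/4,195+474/4,5,hd)
print('pins px',pf,pr,'holes',hf,hr)
P=ray(KV,[pf,pr],.036); print(P); d=P[1]-P[0]; print('pin dist',np.linalg.norm(d),'exp',np.hypot(70,66))
def frame(P,z):
    d=P[1]-P[0]; yaw=np.arctan2(d[1],d[0])-np.arctan2(66,70); m=P.mean(0); return m[:2],np.degrees(yaw)
print('seat',frame(P,0))
H=ray(KV,[hf,hr],.008); d=H[1]-H[0];print(H,'hole dist',np.linalg.norm(d)); print('carrier top',frame(H,0))
# slab
hsv=cv2.cvtColor(im,cv2.COLOR_BGR2HSV)
m=((hsv[:,:,0]<8)|(hsv[:,:,0]>172))&(hsv[:,:,1]>150)&(hsv[:,:,2]>70)
m[:,:195]=0;m[:,360:]=0
# corners from crop
c=np.array([[140,57],[638,164],[572,484],[62,371]])/4+[190,180]
C=ray(KV,c,.014);print('slab corners',C)
m,yw=frame(P,0); a=np.radians(yw); Rz=np.array([[np.cos(a),-np.sin(a)],[np.sin(a),np.cos(a)]])
print('slab in seat',(C[:,:2]-m)@Rz*1000)
f=np.array([[192,300],[369,368],[358,398],[179,331]])/4+[190,180]
print('fence',(ray(KV,f,.05)[:,:2]-m)@Rz*1000)
b=np.array([[453,155],[418,326],[597,366]])/4+[190,180]
print('bed',(ray(KV,b,.036)[:,:2]-m)@Rz*1000)
be=np.array([[368,157],[352,237]])/4+[190,180]
print('beam top',(ray(KV,be,.193)[:,:2]-m)@Rz*1000)
# carrier corners
hm,hy=frame(H,0); a=np.radians(hy); Rc=np.array([[np.cos(a),-np.sin(a)],[np.sin(a),np.cos(a)]])
cc=np.array([[77,322],[289,354],[267,532],[54,497]])/4+[380,195]
print('carr corners',(ray(KV,cc,.008)[:,:2]-hm)@Rc*1000)
# wedge: body top z .022
w=np.array([[187,71],[186,98],[384,131]])/4+[380,195]; print('wedge thin corners/fat',ray(KV,w[:2],.022),ray(KV,w[2:],.022))
l=np.array([[325,78],[399,80],[400,109],[325,108]])/4+[380,195]; L=ray(KV,l,.054); print('lug top',L,L.mean(0))
E
```

```text
pins px [288.4337 224.5006] [251.8901 246.0196] holes [439.4674 289.3317] [404.9385 312.978 ]
[[0.5985 0.0998 0.036 ]
 [0.5483 0.1816 0.036 ]]
pin dist 0.09600674394785617 exp 96.20810776644555
seat (array([0.5734, 0.1407]), np.float64(78.24398181356045))
[[ 0.4571 -0.2467  0.008 ]
 [ 0.4023 -0.1678  0.008 ]] hole dist 0.09608013203872054
carrier top (array([ 0.4297, -0.2073]), np.float64(81.397116058498))
slab corners [[ 0.6712  0.2507  0.014 ]
 [ 0.6116 -0.0397  0.014 ]
 [ 0.4272 -0.0037  0.014 ]
 [ 0.4877  0.2893  0.014 ]]
slab in seat [[ 127.6885  -73.3016]
 [-168.7718  -74.1772]
 [-171.1219  113.7267]
 [ 128.078   114.1849]]
fence [[ 58.4487  60.4148]
 [-46.8656  76.0631]
 [-44.6505  93.6535]
 [ 61.4762  78.8903]]
bed [[ -64.9162  -53.0943]
 [ -67.2094   46.3378]
 [-170.6019   46.5577]]
beam top [[-36.0482 -20.27  ]
 [-37.3473  20.7702]]
carr corners [[ 60.3145 -49.3207]
 [-61.8985 -50.8807]
 [-63.4208  50.9636]
 [ 58.5057  51.1904]]
wedge thin corners/fat [[ 0.6317 -0.2167  0.022 ]
 [ 0.616  -0.216   0.022 ]] [[ 0.5982 -0.329   0.022 ]]
lug top [[ 0.6232 -0.2885  0.054 ]
 [ 0.6225 -0.3298  0.054 ]
 [ 0.6061 -0.3301  0.054 ]
 [ 0.6062 -0.2883  0.054 ]] [ 0.6145 -0.3092  0.054 ]
```

```bash
cat >> h.py <<'E'
SEAT=np.array([0.5734,0.1407,0.030]); SYAW=78.2
def toolR(yaw,tilt,flip=False):
    a=np.radians(yaw);t=np.radians(tilt); cx=np.array([np.cos(a),np.sin(a),0]);k=np.array([0,0,1.])
    z=np.sin(t)*cx-np.cos(t)*k; x=np.cos(t)*cx+np.sin(t)*k
    if flip: x=-x
    return np.c_[x,np.cross(z,x),z]
def w(p,o=None,yaw=None):   # seat-frame mm -> world
    o=SEAT if o is None else np.asarray(o); a=np.radians(SYAW if yaw is None else yaw); p=np.asarray(p)/1000
    return o+np.array([np.cos(a)*p[0]-np.sin(a)*p[1],np.sin(a)*p[0]+np.cos(a)*p[1],p[2]])
def plan(pos,Rt,step=45.,n=None,show=True):
    s=read_state(); p=s['position'];R0=rot(s['orientation'])
    rv=R.from_matrix(R0.T@Rt).as_rotvec(); L=np.linalg.norm(pos-p)*1000
    N=n or max(1,int(np.ceil(max(L/step,np.degrees(np.linalg.norm(rv))/8.5))))
    print('dist mm %.1f rot deg %.2f rows %d'%(L,np.degrees(np.linalg.norm(rv)),N))
    Rc=R0; out=[]
    for i in range(N):
        d=Rc.T@(pos-p)/N/0.08; r=rv/N/(2*np.pi); out.append((np.round(d,3).tolist(),np.round(r,4).tolist()))
        Rc=Rc@R.from_rotvec(rv/N).as_matrix()
    for d,r in out: print('{"delta_pos":%s,"delta_rot":%s}'%(d,r))
E
python3 - <<'E'
from h import *
Rt=toolR(81.4,38); C=np.array([.4297,-.2073,0])
g=w([-38,0,36],C,81.4); tcp=g+.019*Rt[:,2]; print('tcp',tcp)
plan(tcp-.12*Rt[:,2],Rt)
E
```

```text
tcp [ 0.4258 -0.2333  0.021 ]
dist mm 425.5 rot deg 75.10 rows 10
{"delta_pos":[0.399, -0.337, 0.103],"delta_rot":[0.0061, 0.0093, -0.0176]}
{"delta_pos":[0.426, -0.286, 0.139],"delta_rot":[0.0061, 0.0093, -0.0176]}
{"delta_pos":[0.446, -0.232, 0.175],"delta_rot":[0.0061, 0.0093, -0.0176]}
{"delta_pos":[0.457, -0.174, 0.209],"delta_rot":[0.0061, 0.0093, -0.0176]}
{"delta_pos":[0.46, -0.115, 0.241],"delta_rot":[0.0061, 0.0093, -0.0176]}
{"delta_pos":[0.454, -0.054, 0.271],"delta_rot":[0.0061, 0.0093, -0.0176]}
{"delta_pos":[0.44, 0.006, 0.299],"delta_rot":[0.0061, 0.0093, -0.0176]}
{"delta_pos":[0.418, 0.065, 0.322],"delta_rot":[0.0061, 0.0093, -0.0176]}
{"delta_pos":[0.388, 0.123, 0.342],"delta_rot":[0.0061, 0.0093, -0.0176]}
{"delta_pos":[0.351, 0.177, 0.358],"delta_rot":[0.0061, 0.0093, -0.0176]}
```

Request:
servo_tool:
  motion:
    - {"delta_pos": [0.4, -0.34, 0.1], "delta_rot": [0.006, 0.009, -0.018]}
    - {"delta_pos": [0.43, -0.29, 0.14], "delta_rot": [0.006, 0.009, -0.018]}
    - {"delta_pos": [0.45, -0.23, 0.17], "delta_rot": [0.006, 0.009, -0.018]}
    - {"delta_pos": [0.46, -0.17, 0.2], "delta_rot": [0.006, 0.009, -0.018]}
    - {"delta_pos": [0.46, -0.11, 0.2], "delta_rot": [0.006, 0.009, -0.018]}
  fingers: -0.2
  force: 60

```text
time_s: 0.6
position: [0.297, -0.4775, 0.1604]
orientation: [-0.111, 0.899, 0.403, 0.126]
ft_force: [-0.7, -0.4, 0.2]
finger_gap: 0.051
```

```bash
python3 - <<'E'
from h import *
s=read_state();print(s['q'],s['dq'],s['time_s'],s['position'],s['finger_gap'])
Rt=toolR(81.4,38); C=np.array([.4297,-.2073,0])
g=w([-38,0,36],C,81.4); tcp=g+.019*Rt[:,2]
plan(tcp-.12*Rt[:,2],Rt)
E
```

```text
[ 1.2     0.4292 -0.1633  1.7365 -0.2225  1.1892  0.4214] [ 0.011   0.125  -0.4582  0.129  -0.3077  0.2211  0.8774] 0.6 [ 0.297  -0.4775  0.1604] 0.050976216433466705
dist mm 212.5 rot deg 37.05 rows 5
{"delta_pos":[0.452, -0.045, 0.275],"delta_rot":[0.0058, 0.0096, -0.0172]}
{"delta_pos":[0.436, 0.014, 0.303],"delta_rot":[0.0058, 0.0096, -0.0172]}
{"delta_pos":[0.413, 0.071, 0.327],"delta_rot":[0.0058, 0.0096, -0.0172]}
{"delta_pos":[0.381, 0.126, 0.347],"delta_rot":[0.0058, 0.0096, -0.0172]}
{"delta_pos":[0.343, 0.179, 0.364],"delta_rot":[0.0058, 0.0096, -0.0172]}
```

Request:
servo_tool:
  motion:
    - {"delta_pos": [0.45, -0.05, 0.27], "delta_rot": [0.006, 0.009, -0.018]}
    - {"delta_pos": [0.43, 0.01, 0.3], "delta_rot": [0.006, 0.009, -0.018]}
    - {"delta_pos": [0.41, 0.07, 0.32], "delta_rot": [0.006, 0.009, -0.018]}
    - {"delta_pos": [0.38, 0.12, 0.34], "delta_rot": [0.006, 0.009, -0.017]}
    - {"delta_pos": [0, 0, 0], "delta_rot": [0, 0, 0]}

```text
time_s: 1.1
position: [0.3905, -0.3381, 0.1235]
orientation: [-0.194, 0.756, 0.586, 0.217]
ft_force: [0.4, 0.2, -0.7]
finger_gap: 0.0513
```

```bash
python3 - <<'E'
from h import *
im,KV=snap('wrist','w1')
s=read_state();print(s['q'],s['dq'],s['time_s'],s['position'],s['finger_gap'])
Rt=toolR(81.4,38); C=np.array([.4297,-.2073,0])
g=w([-38,0,36],C,81.4); tcp=g+.019*Rt[:,2]
plan(tcp-.10*Rt[:,2],Rt)
print(proj(KV,[w([-38,0,48],C,81.4),w([-35,-33,8],C,81.4),w([35,33,8],C,81.4)]))
E
```

```text
[ 1.1559  0.5467 -0.3459  1.7627 -0.3014  1.2411  0.7212] [ 0.026  -0.0297  0.0499 -0.0161  0.013  -0.0036 -0.0242] 1.15 [ 0.3892 -0.3407  0.1239] 0.05144082289899179
dist mm 59.1 rot deg 7.27 rows 2
{"delta_pos":[0.188, 0.101, 0.301],"delta_rot":[0.0019, 0.0059, -0.008]}
{"delta_pos":[0.171, 0.114, 0.307],"delta_rot":[0.0019, 0.0059, -0.008]}
[[336.7976 166.0279]
 [377.3523 183.1566]
 [289.2428 116.9151]]
```

View pics/w1.png

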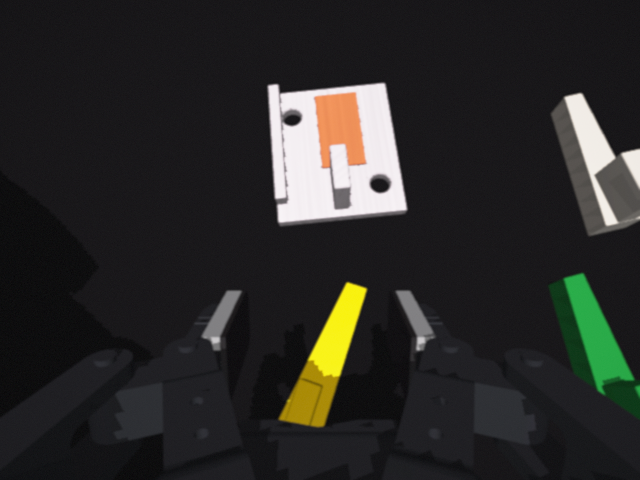

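```bash
python3 - <<'E'
from h import *
_,KV=load('top','top0')
p=np.array([[500,540],[560,557],[535,595],[490,530]])/4+[380,195]
Y=ray(KV,p,.054);print(Y)
C=np.array([.4297,-.2073]);a=np.radians(81.4);Rc=np.array([[np.cos(a),-np.sin(a)],[np.sin(a),np.cos(a)]])
print((Y[:,:2]-C)@Rc*1000)
p=np.array([[375,462],[393,445]])/4+[380,195]
print((ray(KV,p,.022)[:,:2]-C)@Rc*1000)
s=read_state()
Rt=toolR(81.4,38); C=np.array([.4297,-.2073,0])
g=w([-38,0,36],C,81.4); tcp=g+.019*Rt[:,2]
plan(tcp-.06*Rt[:,2],Rt)
E
```

```text
[[ 0.3685 -0.3802  0.054 ]
 [ 0.3598 -0.4126  0.054 ]
 [ 0.3391 -0.3985  0.054 ]
 [ 0.3739 -0.3749  0.054 ]]
[[-180.1147   34.6335]
 [-213.4936   38.4133]
 [-202.6196   60.9526]
 [-174.0526   30.1552]]
[[-115.016     2.5064]
 [-123.7311   -8.5657]]
dist mm 95.3 rot deg 7.27 rows 3
{"delta_pos":[0.138, 0.063, 0.367],"delta_rot":[0.0013, 0.0039, -0.0053]}
{"delta_pos":[0.126, 0.07, 0.37],"delta_rot":[0.0013, 0.0039, -0.0053]}
{"delta_pos":[0.115, 0.077, 0.372],"delta_rot":[0.0013, 0.0039, -0.0053]}
```

Request:
servo_tool:
  motion:
    - {"delta_pos": [0.14, 0.06, 0.37], "delta_rot": [0.001, 0.004, -0.005]}
    - {"delta_pos": [0.13, 0.07, 0.37], "delta_rot": [0.001, 0.004, -0.005]}
    - {"delta_pos": [0.11, 0.08, 0.37], "delta_rot": [0.002, 0.004, -0.006]}
    - {"delta_pos": [0, 0, 0], "delta_rot": [0, 0, 0]}

```text
time_s: 1.55
position: [0.4196, -0.2695, 0.0674]
orientation: [-0.213, 0.717, 0.616, 0.247]
ft_force: [-0.8, -0.7, -0.4]
finger_gap: 0.0509
```

```bash
python3 - <<'E'
from h import *
im,KV=snap('wrist','w2')
s=read_state();print(s['q'],s['dq'],s['time_s'],s['position'],s['finger_gap'])
Rt=toolR(81.4,38); C=np.array([.4297,-.2073,0])
g=w([-38,0,36],C,81.4); tcp=g+.019*Rt[:,2]
plan(tcp,Rt)
print(proj(KV,[w([-38,0,48],C,81.4),w([-35,-33,8],C,81.4),w([35,33,8],C,81.4)]))
E
```

```text
[ 1.1159  0.6301 -0.4067  1.8331 -0.3366  1.1308  0.7901] [ 0.016  -0.0282  0.0236 -0.0274  0.0068  0.0137 -0.0071] 1.6 [ 0.4194 -0.2716  0.0683] 0.05089669801648629
dist mm 61.2 rot deg 0.17 rows 2
{"delta_pos":[0.01, 0.004, 0.382],"delta_rot":[-0.0, 0.0001, -0.0002]}
{"delta_pos":[0.009, 0.004, 0.382],"delta_rot":[-0.0, 0.0001, -0.0002]}
[[319.2316 243.6258]
 [372.947  263.8151]
 [270.6533 166.5108]]
```

View pics/w2.png

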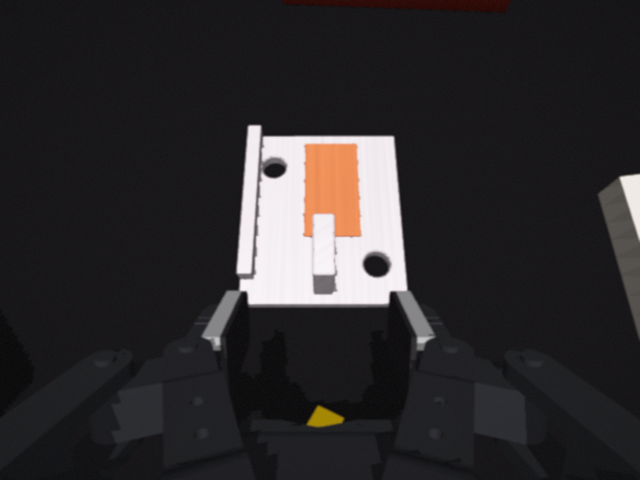

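The tab top is at (324,243), within 5 px of prediction, and the jaws straddle it evenly. I'll advance and grip.

Request:
servo_tool:
  motion:
    - {"delta_pos": [0.01, 0.01, 0.27], "delta_rot": [0, 0, 0]}
    - {"delta_pos": [0.01, 0.01, 0.27], "delta_rot": [0, 0, 0]}
    - {"delta_pos": [0, 0, 0.22], "delta_rot": [0, 0, 0]}
    - {"delta_pos": [0, 0, 0], "delta_rot": [0, 0, 0]}

```text
time_s: 2.0
position: [0.4265, -0.2343, 0.0216]
orientation: [-0.212, 0.718, 0.615, 0.246]
ft_force: [-0.4, -0.1, 0.5]
finger_gap: 0.0513
```

Request:
servo_tool:
  motion:
    - {"delta_pos": [0, 0, 0], "delta_rot": [0, 0, 0]}
    - {"delta_pos": [0, 0, 0], "delta_rot": [0, 0, 0]}
    - {"delta_pos": [0, 0, 0], "delta_rot": [0, 0, 0]}
    - {"delta_pos": [0, 0, 0], "delta_rot": [0, 0, 0]}
  fingers: 1
  force: 60

```text
time_s: 2.4
position: [0.4275, -0.2358, 0.0227]
orientation: [-0.21, 0.718, 0.616, 0.246]
ft_force: [-1.9, -5.6, 6.5]
finger_gap: 0.0037
```

```bash
python3 - <<'E'
from h import *
im,KV=snap('wrist','w3')
s=read_state();print(s['q'],s['time_s'],s['position'],s['finger_gap'],s['ft_force'])
Rt=rot(s['orientation']); print(Rt.T@(s['position']-w([-38,0,36],[.4297,-.2073,0],81.4)), 'grasp z',s['position'][2]-.019*Rt[2,2])
E
```

```text
[ 1.0824  0.6748 -0.4217  1.8991 -0.3505  1.005   0.7925] 2.45 [ 0.4276 -0.2358  0.0227] 0.0033110160216736602 [-2.0925 -5.8153  7.2217]
[-0.0006  0.0021  0.0164] grasp z 0.03769589899189336
```

View pics/w3.png

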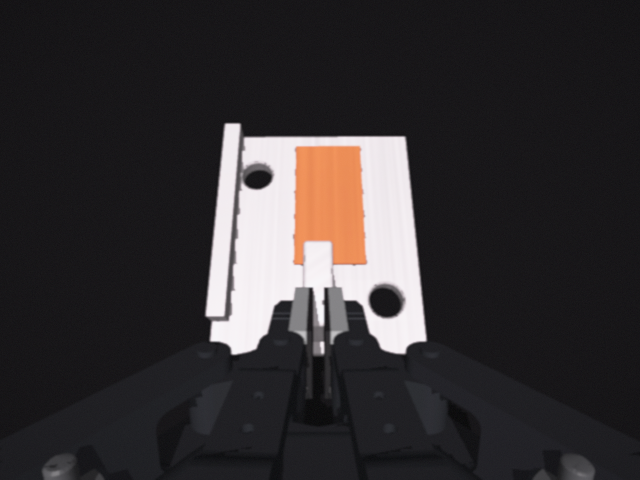

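```bash
python3 - <<'E'
from h import *
im,KV=load('wrist','w3')
cv2.imwrite('pics/c3.png',cv2.resize(im[220:420,220:420],None,fx=3,fy=3,interpolation=cv2.INTER_CUBIC))
im,_=snap('scene','s1'); cv2.imwrite('pics/c4.png',cv2.resize(im[140:290,250:430],None,fx=4,fy=4,interpolation=cv2.INTER_CUBIC))
print(proj(KV,[w([x,0,z],[.4297,-.2073,0],81.4) for x,z in [(-55,48),(-20,48),(-55,8)]]))
E
```

```text
[[312.1858 326.6713]
 [312.4332 239.8327]
 [313.1942 342.8695]]
```

View pics/c3.png

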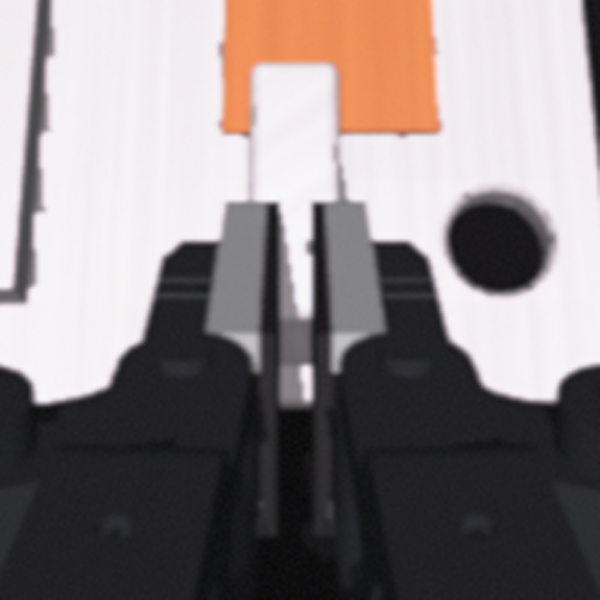

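View pics/c4.png

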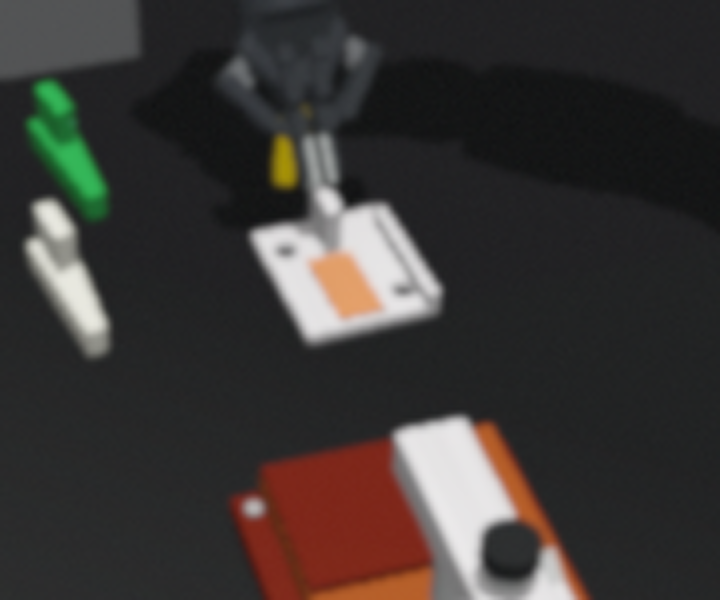

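```bash
python3 - <<'E'
from h import *
im,KV=load('wrist','w3')
s=read_state(); Rt=rot(s['orientation'])
for d in (0,-.019,-.04): print(d,proj(KV,s['position']+d*Rt[:,2]))
for e in (-.011,.011): print('edges',proj(KV,s['position']+e*Rt[:,0]))
print(s['q'])
# holes now from wrist view
print(ray(KV,[[386,301],[258,176]],.008)); 
# carrier corners on plate top
print(ray(KV,[[405,136],[427,353]],.008), [w([x,y,8],[.4297,-.2073,0],81.4) for x,y in [(60,-50),(-60,-50)]])
_,T=load('top','top0'); im=snap('top','t1')[0]
cv2.imwrite('pics/c5.png',cv2.resize(im[195:345,380:560],None,fx=4,fy=4,interpolation=cv2.INTER_CUBIC))
E
```

```text
0 [[317.7372 278.3387]]
-0.019 [[317.6941 294.7723]]
-0.04 [[317.6341 317.6728]]
edges [[317.7175 300.7579]]
edges [[317.7574 255.213 ]]
[ 1.0824  0.6748 -0.4217  1.8991 -0.3505  1.005   0.7925]
[[ 0.459  -0.2475  0.008 ]
 [ 0.4049 -0.1689  0.008 ]]
[[ 0.4903 -0.1552  0.008 ]
 [ 0.4724 -0.2741  0.008 ]] [array([ 0.4881, -0.1555,  0.008 ]), array([ 0.4702, -0.2741,  0.008 ])]
```

View pics/c5.png

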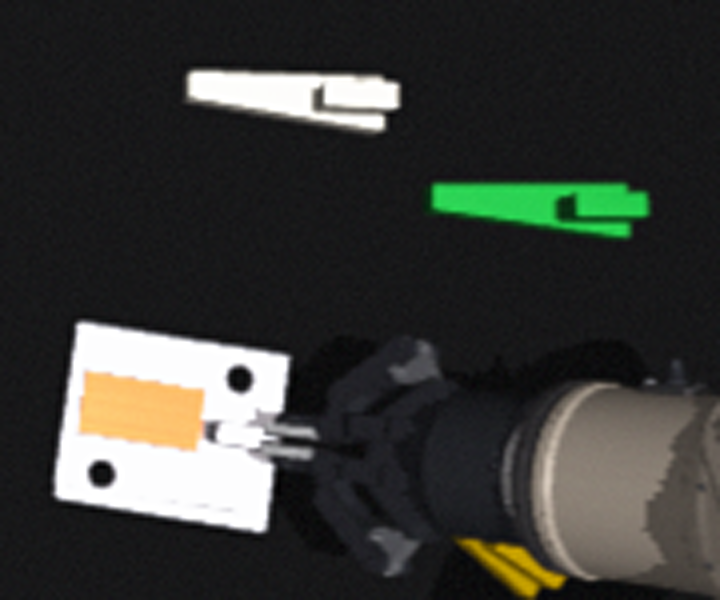

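The top view shows the carrier hasn't moved and the fingers are on both sides of the tab's front half. The 9 N back-push along the tool axis fits pads dragging forward on the tab as they close, but the 3 mm gap reading is odd for a 12 mm tab. I'll lift a little to test the grip.

Request:
servo_tool:
  motion:
    - {"delta_pos": [0.04, 0, -0.05], "delta_rot": [0, 0, 0]}
    - {"delta_pos": [0.05, 0, -0.06], "delta_rot": [0, 0, 0]}
    - {"delta_pos": [0, 0, 0], "delta_rot": [0, 0, 0]}

```text
time_s: 2.85
position: [0.4276, -0.2344, 0.0343]
orientation: [-0.211, 0.718, 0.616, 0.246]
ft_force: [0.4, -1.4, -2.5]
finger_gap: 0.0014
```

```bash
python3 - <<'E'
from h import *
im,KV=snap('wrist','w4')
s=read_state();print(s['time_s'],s['position'],s['finger_gap'],s['ft_force'],s['ft_torque'])
im2,_=snap('scene','s2')
a=cv2.resize(im2[160:260,290:410],None,fx=3.3,fy=3.3,interpolation=cv2.INTER_CUBIC); b=cv2.resize(im[120:360,180:440],None,fx=1.5,fy=1.5)
h=min(a.shape[0],b.shape[0]); cv2.imwrite('pics/c6.png',np.hstack([a[:h],b[:h]]))
E
```

```text
2.9 [ 0.4275 -0.2345  0.0339] 0.0011316297959092691 [-0.9029 -1.1853 -0.9206] [-1.2152  0.1617  0.0031]
```

View pics/c6.png

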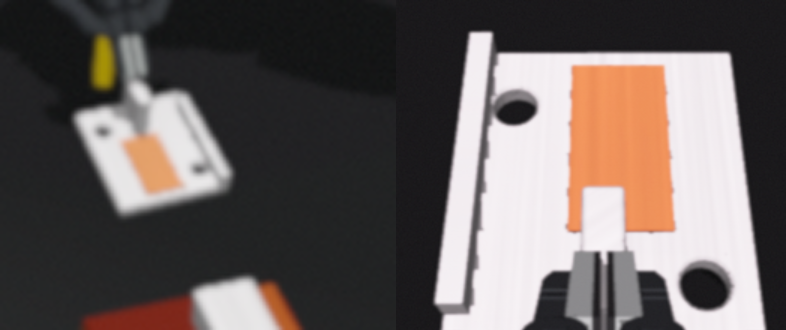

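```bash
python3 - <<'E'
from h import *
im,KV=load('wrist','w4')
im3,KV3=load('wrist','w3')
H=[[.459,-.2475,.008],[.4049,-.1689,.008]]
print('if on bench',proj(KV,H)); 
g=cv2.cvtColor(im,cv2.COLOR_BGR2GRAY);
for n in('w3','w4'):
    i=cv2.cvtColor(cv2.imread(f'pics/{n}.png'),cv2.COLOR_BGR2GRAY)
    m=(i<90).astype(np.uint8); k,l,st,c=cv2.connectedComponentsWithStats(m)
    print(n,[(c[j].round(1),st[j][4]) for j in range(1,k) if 150<st[j][4]<2500])
cv2.imwrite('pics/c7.png',cv2.resize(im[260:400,240:400],None,fx=4,fy=4,interpolation=cv2.INTER_CUBIC))
E
```

```text
if on bench [[382.9768 309.5749]
 [261.0608 188.976 ]]
w3 [(array([257.3, 178.6]), np.int32(423)), (array([385.2, 301.6]), np.int32(772))]
w4 [(array([259.6, 194.3]), np.int32(330)), (array([385.2, 311.7]), np.int32(702))]
```

View pics/c7.png

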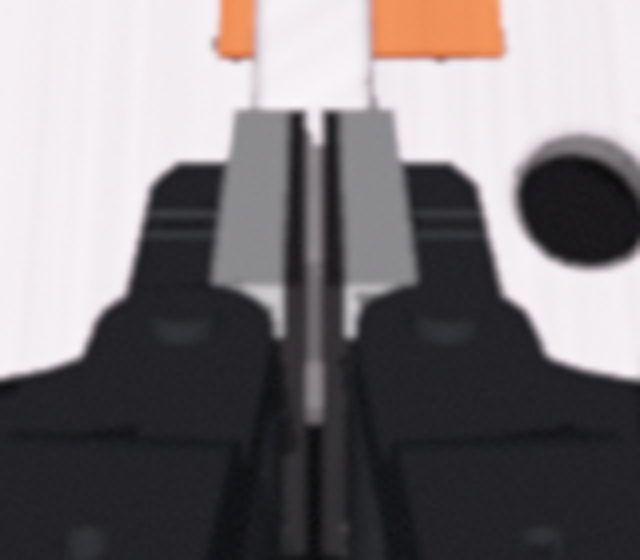

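```bash
python3 - <<'E'
from h import *
s3=np.load('pics/w3.npz'); Rt=rot(s3['orientation']); p=s3['position']
for name,fn,(u0,v0),f in (('top','t1',(380,195),4),('scene','s1',(250,140),4)):
    KV=cam(name)
    q=[p+d*Rt[:,2]+e*Rt[:,0] for d,e in ((0,0),(-.019,0),(-.03,0),(0,-.011),(0,.011),(-.054,0))]
    uv=proj(KV,q); print(name,((uv-[u0,v0])*f).round(0).tolist())
    im=cv2.imread(f'pics/{fn}.png'); 
    big=cv2.resize(im,None,fx=8,fy=8,interpolation=cv2.INTER_CUBIC)
    for k,t in enumerate(uv[:3]): cv2.circle(big,tuple(((t+.5)*8).astype(int).tolist()),3,[(0,0,255),(0,255,0),(255,0,0)][k],-1)
    c=(uv[1]*8).astype(int); cv2.imwrite(f'pics/d_{name}.png',big[c[1]-200:c[1]+200,c[0]-200:c[0]+200])
a=cv2.imread('pics/d_top.png');b=cv2.imread('pics/d_scene.png');cv2.imwrite('pics/d.png',np.hstack([a,b]))
E
```

```text
top [[224.0, 429.0], [249.0, 432.0], [265.0, 434.0], [237.0, 431.0], [211.0, 426.0], [298.0, 438.0]]
scene [[329.0, 227.0], [324.0, 202.0], [321.0, 188.0], [325.0, 227.0], [333.0, 227.0], [315.0, 156.0]]
```

View pics/d.png

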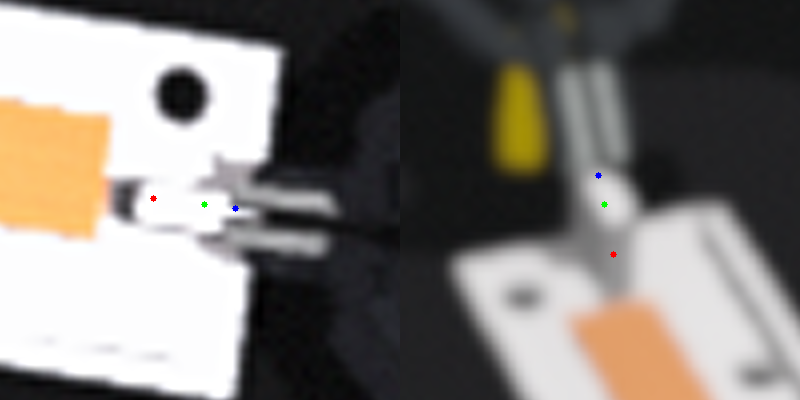

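The fingers have nearly closed and the carrier stayed down, so the pads only nipped the tab's upper front corner. The wrist and top views both suggest the fingertips sit well behind the stated TCP. I'll retract and measure the shut tips in free space.

Request:
servo_tool:
  motion:
    - {"delta_pos": [0, 0, 0], "delta_rot": [0, 0, 0]}
    - {"delta_pos": [0, 0, 0], "delta_rot": [0, 0, 0]}
  fingers: 0.2

```text
time_s: 3.15
position: [0.4273, -0.234, 0.0335]
orientation: [-0.211, 0.718, 0.616, 0.246]
ft_force: [-0.1, -0.0, 1.1]
finger_gap: 0.0295
```

Request:
servo_tool:
  motion:
    - {"delta_pos": [0, 0, -0.4], "delta_rot": [0, 0, 0]}
    - {"delta_pos": [0, 0, -0.4], "delta_rot": [0, 0, 0]}
    - {"delta_pos": [0, 0, 0], "delta_rot": [0, 0, 0]}
  fingers: 1

```text
time_s: 3.45
position: [0.4222, -0.2764, 0.0862]
orientation: [-0.209, 0.719, 0.616, 0.246]
ft_force: [0.8, -0.5, 0.6]
finger_gap: 0.0
```

```bash
python3 - <<'E'
from h import *
im,KV=snap('wrist','w5'); s=read_state(); print(s['time_s'],s['finger_gap'],s['position'])
Rt=rot(s['orientation']);p=s['position']
o=[]
for name in('top','scene'):
    im2,KV2=snap(name,'x_'+name)
    uv=proj(KV2,[p+d*Rt[:,2] for d in(0,-.02,-.04,-.06)]); print(name,uv.round(1).tolist())
    big=cv2.resize(im2,None,fx=8,fy=8,interpolation=cv2.INTER_CUBIC)
    for t in uv: cv2.circle(big,tuple(((t+.5)*8).astype(int).tolist()),3,(0,0,255),-1)
    c=(uv[1]*8).astype(int); o.append(big[c[1]-200:c[1]+200,c[0]-200:c[0]+200])
cv2.imwrite('pics/d2.png',np.hstack(o))
cv2.imwrite('pics/d3.png',cv2.resize(im[240:400,220:420],None,fx=4,fy=3.7))
E
```

```text
3.5 -0.0002647862446091588 [ 0.4218 -0.2745  0.0849]
top [[459.3, 304.7], [466.7, 305.6], [474.3, 306.5], [482.1, 307.5]]
scene [[328.1, 172.5], [326.8, 165.8], [325.4, 159.0], [324.1, 152.2]]
```

View pics/d2.png

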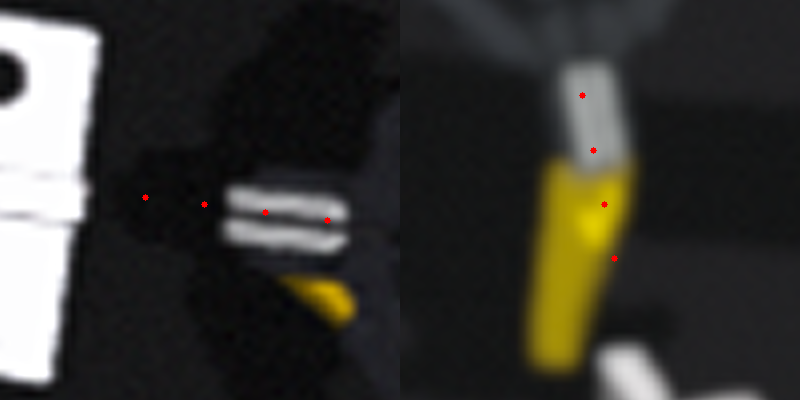

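View pics/w5.png

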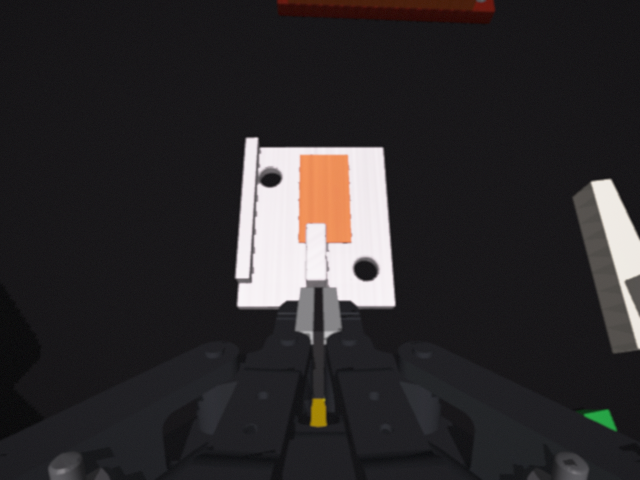

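```bash
python3 - <<'E'
from h import *
from scipy.optimize import brentq
im,KV=load('wrist','w5'); z=np.load('pics/w5.npz'); Rt=rot(z['orientation']);p=z['position']
g=cv2.cvtColor(im,cv2.COLOR_BGR2GRAY); print(g[276:300,306],g[276:300,330])
for e in(0,.008,.011): print(e,brentq(lambda d: proj(KV,p+d*Rt[:,2]+e*Rt[:,0])[0,1]-288,-.1,.05))
t,KT=load('top','x_top')
E
cat >> h.py <<'E'
TIP=.036
def tcp_for(grasp,Rt): return grasp+(.019+TIP)*Rt[:,2]
E
python3 - <<'E'
from h import *
Rt=toolR(81.4,38); C=np.array([.4297,-.2073,0])+[.0015,0,0]
tcp=tcp_for(w([-38,0,38],C,81.4),Rt); print(tcp)
plan(tcp-.045*Rt[:,2],Rt); plan(tcp,Rt)
E
```

```text
[228 226 217 193 163 148 151 154 160 165 158 137 131 133 134 134 134 134
 134 135 135 134 134 134] [240 240 240 240 240 240 240 240 238 235 223 176 141 134 134 133 134 134
 134 135 135 134 134 135]
0 -0.011505464995573266
0.008 -0.03132991787905539
0.011 -0.03876408771023994
[ 0.4306 -0.2114 -0.0053]
dist mm 63.4 rot deg 0.16 rows 2
{"delta_pos":[-0.038, 0.0, 0.395],"delta_rot":[0.0001, 0.0001, -0.0001]}
{"delta_pos":[-0.038, 0.001, 0.395],"delta_rot":[0.0001, 0.0001, -0.0001]}
dist mm 108.3 rot deg 0.16 rows 3
{"delta_pos":[-0.025, 0.0, 0.451],"delta_rot":[0.0001, 0.0001, -0.0001]}
{"delta_pos":[-0.025, 0.0, 0.451],"delta_rot":[0.0001, 0.0001, -0.0001]}
{"delta_pos":[-0.026, 0.0, 0.451],"delta_rot":[0.0001, 0.0001, -0.0001]}
```

Three views agree that the shut tips lie about 36 mm behind the reported TCP, so I'll use that offset. I'll open the gripper and advance.

Request:
servo_tool:
  motion:
    - {"delta_pos": [0, 0, 0], "delta_rot": [0, 0, 0]}
    - {"delta_pos": [-0.03, 0, 0.4], "delta_rot": [0, 0, 0]}
    - {"delta_pos": [-0.03, 0, 0.4], "delta_rot": [0, 0, 0]}
    - {"delta_pos": [0, 0, 0.2], "delta_rot": [0, 0, 0]}
    - {"delta_pos": [0, 0, 0], "delta_rot": [0, 0, 0]}
  fingers: 0.1

```text
time_s: 4.1
position: [0.4273, -0.2252, 0.0164]
orientation: [-0.214, 0.717, 0.616, 0.246]
ft_force: [0.6, 0.2, 0.7]
finger_gap: 0.0385
```

Request:
servo_tool:
  motion:
    - {"delta_pos": [0, 0, 0.1], "delta_rot": [0, 0, 0]}
    - {"delta_pos": [0, 0, 0.1], "delta_rot": [0, 0, 0]}
    - {"delta_pos": [0, 0, 0.1], "delta_rot": [0, 0, 0]}
    - {"delta_pos": [0, 0, 0], "delta_rot": [0, 0, 0]}

```text
time_s: 4.5
position: [0.4303, -0.2128, -0.0015]
orientation: [-0.212, 0.718, 0.616, 0.246]
ft_force: [0.5, 0.5, -0.5]
finger_gap: 0.0387
```

```bash
python3 - <<'E'
from h import *
Rt=toolR(81.4,38); C=np.array([.4297,-.2073,0])+[.0015,0,0]
tcp=tcp_for(w([-38,0,38],C,81.4),Rt); plan(tcp,Rt)
s=read_state(); print(s['time_s'],s['position'],s['ft_force'],s['finger_gap'])
snap('wrist','w6')
E
```

```text
dist mm 4.1 rot deg 0.14 rows 1
{"delta_pos":[-0.015, 0.001, 0.049],"delta_rot":[0.0001, 0.0003, -0.0003]}
4.5 [ 0.4303 -0.2128 -0.0015] [ 0.5253  0.4897 -0.5349] 0.038707882986968714
```

View pics/w6.png

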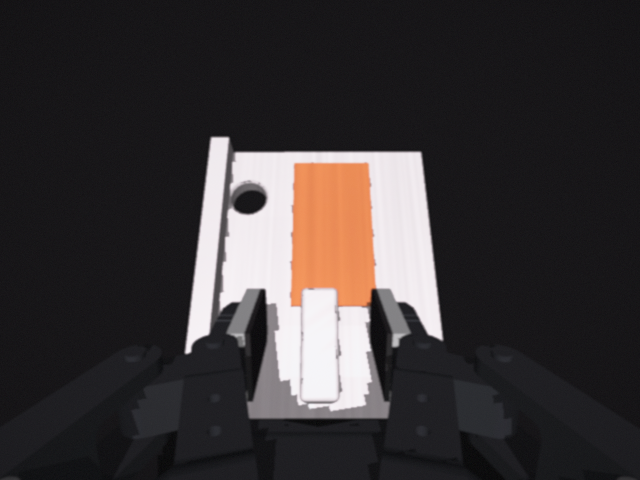

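The pads now stand clearly on both sides of the tab (tab top at (320,290..400)). I'll go 3 mm further and grip.

Request:
servo_tool:
  motion:
    - {"delta_pos": [0, 0, 0.03], "delta_rot": [0, 0, 0]}
    - {"delta_pos": [0, 0, 0], "delta_rot": [0, 0, 0]}

```text
time_s: 4.75
position: [0.4308, -0.2123, -0.0029]
orientation: [-0.211, 0.718, 0.616, 0.246]
ft_force: [0.4, -0.3, -0.0]
finger_gap: 0.0386
```

Request:
servo_tool:
  motion:
    - {"delta_pos": [0, 0, 0], "delta_rot": [0, 0, 0]}
    - {"delta_pos": [0, 0, 0], "delta_rot": [0, 0, 0]}
    - {"delta_pos": [0, 0, 0], "delta_rot": [0, 0, 0]}
    - {"delta_pos": [0, 0, 0], "delta_rot": [0, 0, 0]}
  fingers: 1
  force: 60

```text
time_s: 5.15
position: [0.4308, -0.2124, -0.0027]
orientation: [-0.211, 0.718, 0.616, 0.246]
ft_force: [-1.8, -2.2, 5.5]
finger_gap: 0.0113
```

Request:
servo_tool:
  motion:
    - {"delta_pos": [0.06, 0, -0.08], "delta_rot": [0, 0, 0]}
    - {"delta_pos": [0.06, 0, -0.08], "delta_rot": [0, 0, 0]}
    - {"delta_pos": [0.06, 0, -0.08], "delta_rot": [0, 0, 0]}
    - {"delta_pos": [0, 0, 0], "delta_rot": [0, 0, 0]}

```text
time_s: 5.55
position: [0.4311, -0.213, 0.0222]
orientation: [-0.21, 0.718, 0.616, 0.246]
ft_force: [-0.7, -0.1, -4.2]
finger_gap: 0.0111
```

```bash
python3 - <<'E'
from h import *
s=read_state(); print(s['time_s'],s['position'],s['ft_force'],s['finger_gap'],s['q'])
im,KV=snap('wrist','w7'); im,KV=snap('scene','s3'); cv2.imwrite('pics/c8.png',cv2.resize(im[140:290,250:430],None,fx=4,fy=4,interpolation=cv2.INTER_CUBIC))
E
```

```text
5.55 [ 0.4311 -0.213   0.0222] [-0.6763 -0.135  -4.1775] 0.011065850380502076 [ 1.066   0.6629 -0.4374  1.9325 -0.3659  0.9727  0.7802]
```

View pics/w7.png

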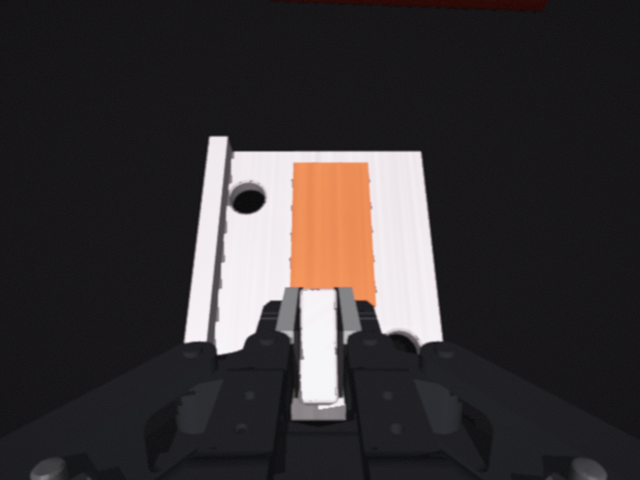

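View pics/c8.png

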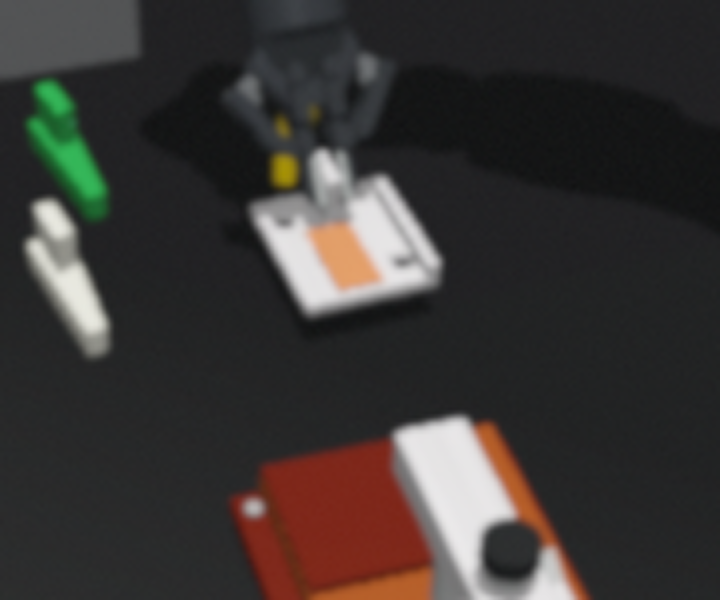

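```bash
cat >> h.py <<'E'
# carrier-in-tool from grip moment: position in seat-like axes of TCP minus carrier origin
def yawtilt(Rm): 
    z=Rm[:,2]; return np.degrees(np.arctan2(Rm[1,0],Rm[0,0])),np.degrees(np.arctan2(np.hypot(z[0],z[1]),-z[2])),np.degrees(np.arctan2(z[1],z[0]))
E
python3 - <<'E'
from h import *
Rg=rot([-.211,.718,.616,.246]); tg=np.array([.4308,-.2124,-.0027]); print(yawtilt(Rg))
s=read_state(); Rn=rot(s['orientation']); print(yawtilt(Rn))
for C in ([.4297,-.2073,0],[.4320,-.2082,0]):
    a=np.radians(81.4);e=np.array([np.cos(a),np.sin(a),0]); f=np.array([-e[1],e[0],0]); d=tg-C
    print('tcp in carrier',d@e*1000,d@f*1000,d[2]*1000)
E
```

```text
(np.float64(81.25703061591054), np.float64(37.82106969918722), np.float64(81.24804102275917))
(np.float64(81.28944169495779), np.float64(37.82515956810754), np.float64(81.22133641401611))
tcp in carrier -4.8781686655516445 -1.8502622707146135 -2.7
tcp in carrier -4.332219212529882 0.5584592147928054 -2.7
```

```bash
python3 - <<'E'
from h import *
Rt=toolR(78.2,38); t=w([-125-4.6,0,30-2.7]); print(t); plan(t,Rt)
E
```

```text
[0.5469 0.0138 0.0573]
dist mm 257.2 rot deg 3.07 rows 6
{"delta_pos":[0.444, 0.168, 0.25],"delta_rot":[-0.0009, 0.0001, 0.0011]}
{"delta_pos":[0.445, 0.163, 0.251],"delta_rot":[-0.0009, 0.0001, 0.0011]}
{"delta_pos":[0.446, 0.159, 0.252],"delta_rot":[-0.0009, 0.0001, 0.0011]}
{"delta_pos":[0.447, 0.154, 0.253],"delta_rot":[-0.0009, 0.0001, 0.0011]}
{"delta_pos":[0.448, 0.149, 0.254],"delta_rot":[-0.0009, 0.0001, 0.0011]}
{"delta_pos":[0.449, 0.145, 0.255],"delta_rot":[-0.0009, 0.0001, 0.0011]}
```

Request:
servo_tool:
  motion:
    - {"delta_pos": [0.14, 0, -0.18], "delta_rot": [0, 0, 0]}
    - {"delta_pos": [0.3, 0.06, -0.1], "delta_rot": [0, 0, 0]}
    - {"delta_pos": [0.42, 0.13, 0.2], "delta_rot": [-0.001, 0, 0.001]}
    - {"delta_pos": [0.42, 0.13, 0.25], "delta_rot": [-0.001, 0, 0.001]}
    - {"delta_pos": [0.4, 0.13, 0.25], "delta_rot": [-0.001, 0, 0.001]}

```text
time_s: 6.15
position: [0.487, -0.0919, 0.0785]
orientation: [-0.206, 0.726, 0.607, 0.25]
ft_force: [0.7, 0.8, -4.2]
finger_gap: 0.0114
```

Request:
servo_tool:
  motion:
    - {"delta_pos": [0.25, 0.1, 0.2], "delta_rot": [-0.001, 0, 0.001]}
    - {"delta_pos": [0.2, 0.1, 0.2], "delta_rot": [-0.001, 0, 0.001]}
    - {"delta_pos": [0, 0, 0], "delta_rot": [0, 0, 0]}

```text
time_s: 6.45
position: [0.5114, -0.0453, 0.0752]
orientation: [-0.205, 0.729, 0.602, 0.253]
ft_force: [0.5, -0.1, -4.0]
finger_gap: 0.0111
```

```bash
python3 - <<'E'
from h import *
Rt=toolR(78.2,38); t=w([-125-4.6,0,30-2.7]); plan(t,Rt)
s=read_state();print(s['time_s'],s['q'],s['ft_force'],s['finger_gap'])
im,_=snap('top','t2'); cv2.imwrite('pics/c9.png',cv2.resize(im[170:320,190:390],None,fx=4,fy=4,interpolation=cv2.INTER_CUBIC))
E
```

```text
dist mm 71.3 rot deg 0.86 rows 2
{"delta_pos":[0.25, 0.147, 0.338],"delta_rot":[-0.0003, 0.0001, 0.0012]}
{"delta_pos":[0.251, 0.144, 0.339],"delta_rot":[-0.0003, 0.0001, 0.0012]}
6.45 [ 0.8615  0.5397 -0.5652  2.0337 -0.5251  0.8196  0.5551] [ 0.4892 -0.0929 -3.9973] 0.011100609210079103
```

View pics/c9.png

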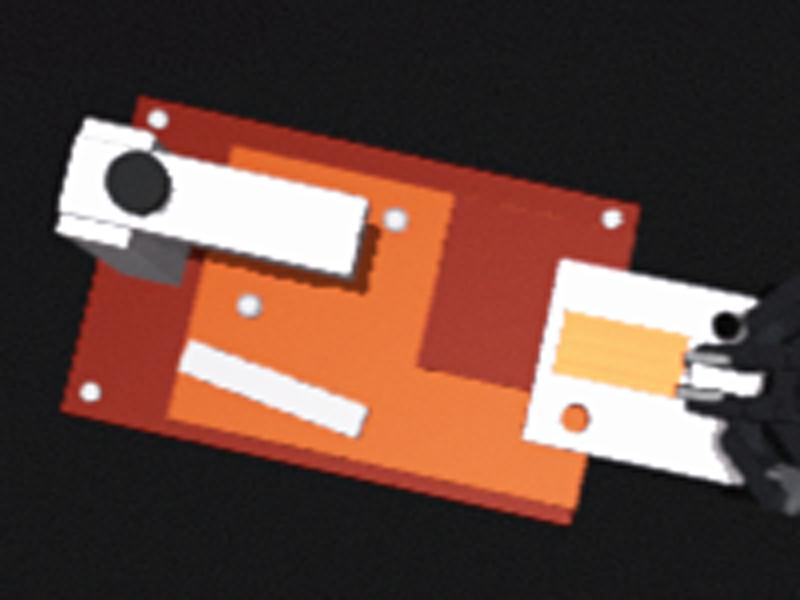

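Request:
servo_tool:
  motion:
    - {"delta_pos": [0.25, 0.14, 0.3], "delta_rot": [0, 0, 0.001]}
    - {"delta_pos": [0.25, 0.14, 0.3], "delta_rot": [0, 0, 0.001]}
    - {"delta_pos": [0, 0, 0], "delta_rot": [0, 0, 0]}

```text
time_s: 6.8
position: [0.5456, 0.0099, 0.0614]
orientation: [-0.206, 0.733, 0.597, 0.252]
ft_force: [0.1, -0.9, -4.6]
finger_gap: 0.0109
```

```bash
python3 - <<'E'
from h import *
Rt=toolR(78.2,38); t=w([-125-4.6,0,14-2.7]); plan(t,Rt)
s=read_state();print(s['time_s'],s['q'],s['ft_force'],s['finger_gap'],s['position'])
im,KV=snap('top','t3'); cv2.imwrite('pics/c9.png',cv2.resize(im[170:320,190:390],None,fx=4,fy=4,interpolation=cv2.INTER_CUBIC))
snap('wrist','w8')
E
```

```text
dist mm 20.5 rot deg 0.22 rows 1
{"delta_pos":[-0.114, 0.006, 0.229],"delta_rot":[-0.0006, 0.0, 0.0002]}
6.8 [ 0.7558  0.5767 -0.5851  2.024  -0.5497  0.731   0.474 ] [ 0.0907 -0.8633 -4.5742] 0.010931758758372125 [0.5456 0.0099 0.0614]
```

View pics/c9.png

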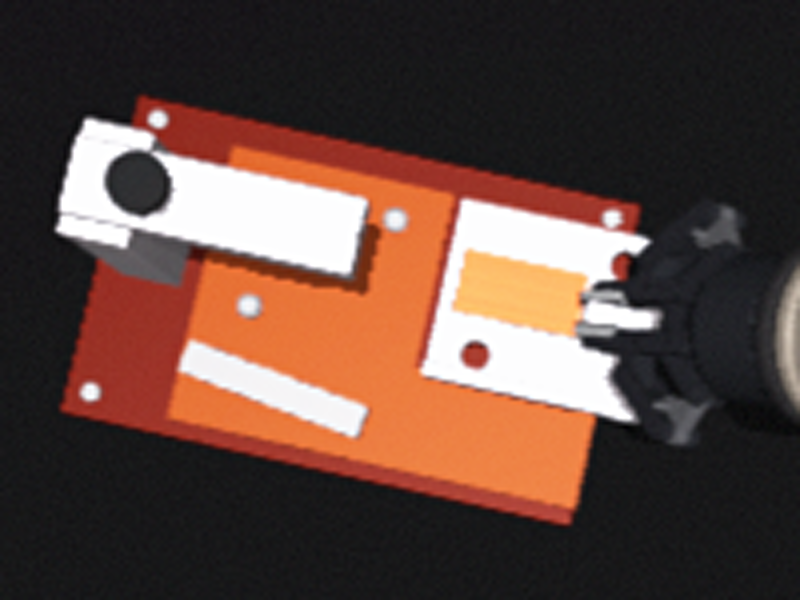

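View pics/w8.png

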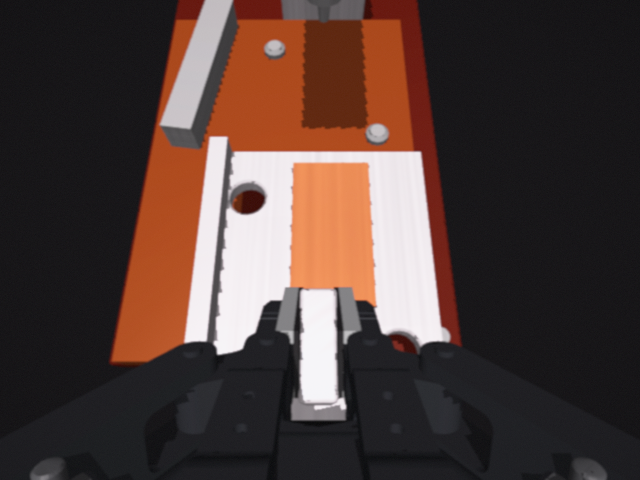

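Request:
servo_tool:
  motion:
    - {"delta_pos": [-0.1, 0, 0.11], "delta_rot": [0, 0, 0]}
    - {"delta_pos": [-0.06, 0, 0.11], "delta_rot": [0, 0, 0]}
    - {"delta_pos": [-0.03, 0, 0.05], "delta_rot": [0, 0, 0]}
    - {"delta_pos": [0, 0, 0], "delta_rot": [0, 0, 0]}

```text
time_s: 7.3
position: [0.5449, 0.0072, 0.0336]
orientation: [-0.206, 0.735, 0.596, 0.251]
ft_force: [-0.4, -0.1, -4.1]
finger_gap: 0.0109
```

```bash
python3 - <<'E'
from h import *
Rt=toolR(78.2,38); t=w([-125-4.6,0,6-2.7]); plan(t,Rt)
s=read_state();print(s['time_s'],s['ft_force'],s['finger_gap'],s['position'])
im,KV=snap('top','t4')
g=cv2.cvtColor(im,cv2.COLOR_BGR2HSV)
def cen(u,v,r,wt):
    u,v=int(u),int(v); p=wt[v-r:v+r+1,u-r:u+r+1]; yy,xx=np.mgrid[v-r:v+r+1,u-r:u+r+1]
    return np.array([(p*xx).sum(),(p*yy).sum()])/p.sum()
cv2.imwrite('pics/c10.png',cv2.resize(im[200:300,280:380],None,fx=6,fy=6,interpolation=cv2.INTER_CUBIC))
E
```

```text
dist mm 6.9 rot deg 0.23 rows 1
{"delta_pos":[0.066, 0.008, 0.056],"delta_rot":[-0.0003, 0.0003, -0.0005]}
7.3 [-0.4145 -0.0703 -4.1309] 0.010934098448121701 [0.5449 0.0072 0.0336]
```

View pics/c10.png

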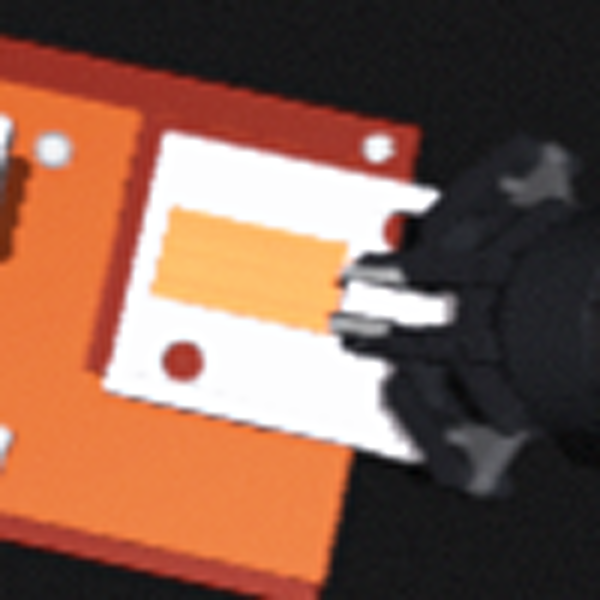

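Request:
servo_tool:
  motion:
    - {"delta_pos": [-0.015, 0, 0.02], "delta_rot": [0, 0, 0]}
    - {"delta_pos": [0, 0, 0], "delta_rot": [0, 0, 0]}

```text
time_s: 7.55
position: [0.545, 0.0076, 0.0329]
orientation: [-0.206, 0.734, 0.596, 0.251]
ft_force: [-9.3, -7.1, 16.2]
finger_gap: 0.0111
```

```bash
cat >> h.py <<'E'
def toseat(P):
    a=np.radians(SYAW);d=(np.atleast_2d(P)-SEAT); return np.c_[d[:,0]*np.cos(a)+d[:,1]*np.sin(a),-d[:,0]*np.sin(a)+d[:,1]*np.cos(a),d[:,2]]*1000
E
python3 - <<'E'
from h import *
s=read_state();print(s['time_s'],s['ft_force'],s['ft_torque'],s['position'],toseat(s['position']),yawtilt(rot(s['orientation'])))
im,KV=snap('top','t5'); hsv=cv2.cvtColor(im,cv2.COLOR_BGR2HSV).astype(float)
c=im[255:266,305:317]; sat=hsv[255:266,305:317,1]; w_=np.clip(sat-60,0,None); yy,xx=np.mgrid[255:266,305:317]
h=[(w_*xx).sum()/w_.sum(),(w_*yy).sum()/w_.sum()]; print('hole',h,toseat(ray(KV,h,.044)))
iw,KW=snap('wrist','w9')
cv2.imwrite('pics/c11.png',iw)
E
```

```text
7.55 [-9.3243 -7.0875 16.1941] [0.2137 1.0207 0.8744] [0.545  0.0076 0.0329] [[-136.0892    0.5494    2.9406]] (np.float64(78.06878438887087), np.float64(37.911249465822266), np.float64(78.35281680484972))
hole [np.float64(309.8177002181365), np.float64(259.59364287940167)] [[-100.5092   35.2037   14.    ]]
```

View pics/c11.png

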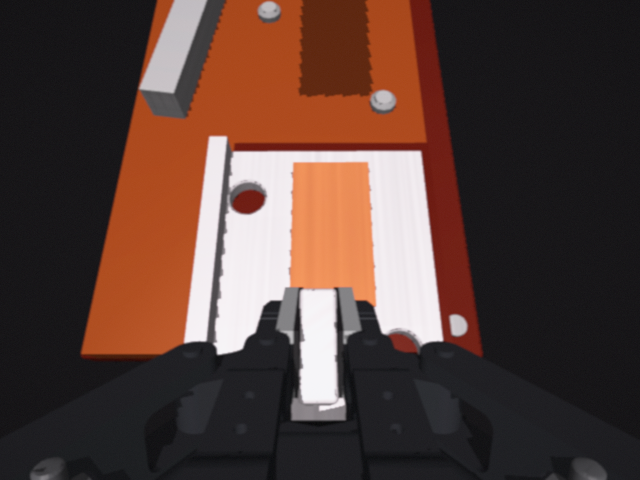

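```bash
cat >> h.py <<'E'
def blob(im,uv,r,thr,dark=True):
    g=im.min(axis=2).astype(float) ; g=cv2.resize(g,None,fx=4,fy=4,interpolation=cv2.INTER_CUBIC)
    m=((g<thr) if dark else (g>thr)).astype(np.uint8)
    x0,y0=[int((t-r+.5)*4-.5) for t in uv]; n=int(8*r); sub=m[max(y0,0):y0+n,max(x0,0):x0+n].copy()
    k,l,st,c=cv2.connectedComponentsWithStats(sub); 
    j=1+np.argmax([st[i][4] for i in range(1,k)]) if k>1 else 0
    cs,_=cv2.findContours((l==j).astype(np.uint8),cv2.RETR_EXTERNAL,cv2.CHAIN_APPROX_NONE); cnt=max(cs,key=len)
    e=cv2.fitEllipse(cnt) 
    return (np.array(e[0])+[max(x0,0),max(y0,0)]+.5)/4-.5, np.array(e[1])/4, st[j][4]/16
E
python3 - <<'E'
from h import *
iw,KW=load('wrist','w9')
for thr in (150,180): print('rear hole wrist',thr,blob(iw,(248,198),20,thr))
for thr in (110,130): print('pins wrist',[blob(iw,p,16 if p[1]>20 else 11,thr,False) for p in ((269,12),(383,101))])
h=blob(iw,(248,198),20,150)[0]
print('hole seat',toseat(ray(KW,h,.044)))
for p in ((269,12),(383,101)):
    print('pin seat',toseat(ray(KW,blob(iw,p,16 if p[1]>20 else 11,110,False)[0],.035)))
it,KT=load('top','t5')
for thr in(150,190): b=blob(it,(310,260),8,thr); print('top',b,toseat(ray(KT,b[0],.044)))
# carrier edges in wrist: rear corners
print(toseat(ray(KW,[[421,151],[440,330],[233,151]],.044)))
E
```

```text
rear hole wrist 150 (array([245.4865, 196.5947]), array([33.0511, 41.0954]), np.float64(945.9375))
rear hole wrist 180 (array([245.458 , 196.5969]), array([34.5496, 41.7544]), np.float64(1030.125))
pins wrist [(array([268.5086,   9.6394]), array([17.1587, 21.7474]), np.float64(298.9375)), (array([382.8089,  99.875 ]), array([20.2886, 24.9273]), np.float64(405.0))]
pins wrist [(array([268.4567,   9.539 ]), array([16.3816, 20.7112]), np.float64(269.5)), (array([382.8336,  99.7862]), array([19.5078, 23.8278]), np.float64(370.125))]
hole seat [[-100.0179   33.9632   14.    ]]
pin seat [[33.8756 30.6042  5.    ]]
pin seat [[-35.5772 -34.7929   5.    ]]
top (array([309.8437, 259.6195]), array([6.3151, 6.5306]), np.float64(34.5625)) [[-100.579    35.2477   14.    ]]
top (array([309.8402, 259.6462]), array([6.9134, 7.0779]), np.float64(40.75)) [[-100.5845   35.3081   14.    ]]
[[ -74.9328  -49.6982   14.    ]
 [-161.3204  -49.1034   14.    ]
 [ -74.8673   41.7676   14.    ]]
```

Request:
servo_tool:
  motion:
    - {"delta_pos": [0.007, 0, -0.01], "delta_rot": [0, 0, 0]}
    - {"delta_pos": [0.1, 0.015, 0.078], "delta_rot": [0, 0, 0]}
    - {"delta_pos": [0.2, 0.01, 0.156], "delta_rot": [0, 0, 0]}
    - {"delta_pos": [0.2, 0, 0.156], "delta_rot": [0, 0, 0]}
    - {"delta_pos": [0, 0, 0], "delta_rot": [0, 0, 0]}

```text
time_s: 8.15
position: [0.5571, 0.0617, 0.0337]
orientation: [-0.207, 0.733, 0.598, 0.251]
ft_force: [-0.3, -0.2, -3.6]
finger_gap: 0.0109
```

```bash
python3 - <<'E'
from h import *
s=read_state();print(s['time_s'],s['ft_force'],s['ft_torque'],toseat(s['position']),yawtilt(rot(s['orientation'])),s['q'])
E
```

```text
8.15 [-0.263  -0.2237 -3.5929] [-1.2544  0.2673 -0.0126] [[-80.6702  -0.2361   3.6887]] (np.float64(78.33446072599217), np.float64(37.97951635742682), np.float64(78.63348485382822)) [ 0.6759  0.6262 -0.6086  2.0451 -0.5758  0.6175  0.4465]
```

Request:
servo_tool:
  motion:
    - {"delta_pos": [0.095, 0.005, 0.09], "delta_rot": [0, 0, 0]}
    - {"delta_pos": [0.2, 0, 0.156], "delta_rot": [0, 0, 0]}
    - {"delta_pos": [0.2, 0, 0.156], "delta_rot": [0, 0, 0]}
    - {"delta_pos": [0, 0, 0], "delta_rot": [0, 0, 0]}

```text
time_s: 8.55
position: [0.5685, 0.1102, 0.033]
orientation: [-0.206, 0.733, 0.597, 0.252]
ft_force: [4.7, 12.3, 17.1]
finger_gap: 0.0112
```

```bash
python3 - <<'E'
from h import *
s=read_state();print(s['time_s'],s['ft_force'],s['ft_torque'],toseat(s['position']),yawtilt(rot(s['orientation'])),s['q'])
im,KV=snap('top','t6');iw,KW=snap('wrist','w10'); sc,_=snap('scene','s4')
a=cv2.resize(im[195:295,210:345],None,fx=4,fy=4,interpolation=cv2.INTER_CUBIC)
b=cv2.resize(sc[240:370,300:430],None,fx=400/130,fy=400/130,interpolation=cv2.INTER_CUBIC)[:, :260]
cv2.imwrite('pics/c12.png',np.hstack([a,b]))
E
```

```text
8.55 [ 4.6761 12.3407 17.14  ] [ 3.5006 -1.1032 -0.233 ] [[-30.8949  -1.4904   2.9789]] (np.float64(78.28856172165105), np.float64(37.94990310564701), np.float64(78.45968676722165)) [ 0.5986  0.6307 -0.6286  2.0493 -0.6013  0.5553  0.3941]
```

View pics/c12.png

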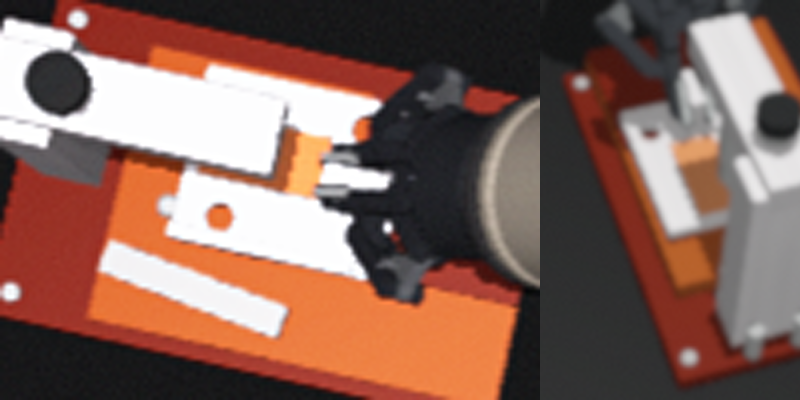

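View pics/w10.png

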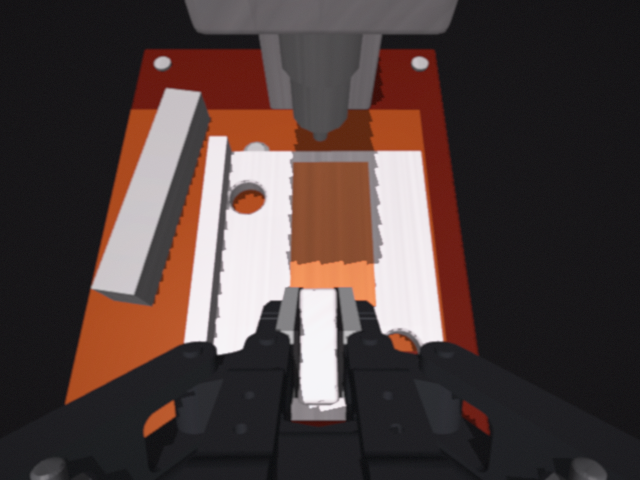

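```bash
python3 - <<'E'
from h import *
im,KV=load('top','t6');iw,KW=load('wrist','w10')
for thr in(150,190): b=blob(im,(264.7,248.7),7,thr); print('top',b,toseat(ray(KV,b[0],.044)))
print(toseat(ray(KV,[251.89,246.02],.036)))
for thr in (130,150): b=blob(iw,(250,198),18,thr); print('wrist',b,toseat(ray(KW,b[0],.044)))
cv2.imwrite('pics/c13.png',cv2.resize(iw[130:230,200:300],None,fx=6,fy=6,interpolation=cv2.INTER_CUBIC))
b=blob(iw,(403,345),18,150);print(b,toseat(ray(KW,[[403,340]],.044)))
print('edges',toseat(ray(KW,[[421,151],[438,310],[233,151]],.044)))
print('screws',toseat(ray(KW,[[162,63],[420,63]],.016)), toseat(ray(load('top','top0')[1],np.array([[158,79],[90,352]])/4+[190,180],.016)))
E
```

```text
top (array([264.4877, 248.7568]), array([6.2282, 6.3732]), np.float64(33.3125)) [[ 4.4658 33.4708 14.    ]]
top (array([264.4706, 248.7699]), array([6.7595, 6.9268]), np.float64(39.125)) [[ 4.4967 33.5079 14.    ]]
[[34.8573 32.9665  6.    ]]
wrist (array([247.3864, 197.9502]), array([30.7513, 34.3135]), np.float64(836.8125)) [[ 3.7091 31.1403 14.    ]]
wrist (array([247.4336, 197.7903]), array([31.6941, 34.8548]), np.float64(872.5625)) [[ 3.7929 31.1243 14.    ]]
(array([401.6072, 348.0023]), array([35.0686, 40.8048]), np.float64(1063.125)) [[-60.7133 -35.9167  14.    ]]
edges [[ 29.8176 -51.5837  14.    ]
 [-48.4722 -51.3052  14.    ]
 [ 29.5761  39.9614  14.    ]]
screws [[115.0876  97.2939 -14.    ]
 [115.4489 -65.3697 -14.    ]] [[113.9393 -62.5164 -14.    ]
 [114.4396 100.2634 -14.    ]]
```

View pics/c13.png

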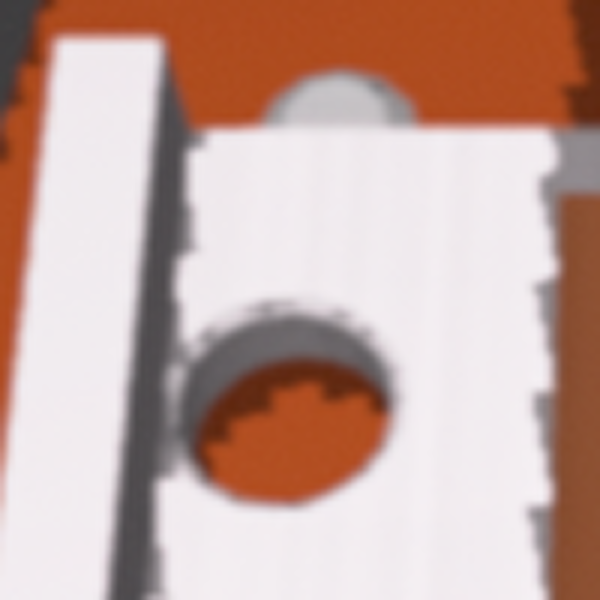

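Request:
servo_tool:
  motion:
    - {"delta_pos": [0.083, 0.005, 0.055], "delta_rot": [0, 0, 0]}
    - {"delta_pos": [0.12, 0.003, 0.094], "delta_rot": [0, 0, 0]}
    - {"delta_pos": [0.08, 0, 0.063], "delta_rot": [0, 0, 0]}
    - {"delta_pos": [0.02, 0, 0.016], "delta_rot": [0, 0, 0]}
    - {"delta_pos": [0, 0, 0], "delta_rot": [0, 0, 0]}

```text
time_s: 9.2
position: [0.5747, 0.1365, 0.0323]
orientation: [-0.206, 0.734, 0.596, 0.251]
ft_force: [0.2, 2.2, -3.5]
finger_gap: 0.0111
```

```bash
python3 - <<'E'
from h import *
s=read_state();print(s['time_s'],s['ft_force'],s['ft_torque'],toseat(s['position']),yawtilt(rot(s['orientation'])))
im,KV=snap('top','t7');iw,KW=snap('wrist','w11')
for thr in(150,190): b=blob(im,(252.5,245.8),7,thr); print('top',b,toseat(ray(KV,b[0],.044)))
for thr in (130,150): b=blob(iw,(250,198),18,thr); print('wrist',b,toseat(ray(KW,b[0],.044)))
print('screws',toseat(ray(KW,[[162,63],[420,63]],.016)))
a=cv2.resize(iw[100:250,180:330],None,fx=4,fy=4,interpolation=cv2.INTER_CUBIC); b=cv2.resize(im[225:265,225:245+20],(400,400),interpolation=cv2.INTER_CUBIC); b=cv2.copyMakeBorder(b,0,200,0,0,cv2.BORDER_CONSTANT)
cv2.imwrite('pics/c14.png',np.hstack([a,b])[:,:800]) 
E
```

```text
9.2 [ 0.2466  2.175  -3.4845] [-0.9688  0.146   0.0162] [[-3.8691 -2.1316  2.2758]] (np.float64(78.07775404159315), np.float64(37.86338490377396), np.float64(78.41536702217068))
top (array([253.1673, 245.6929]), array([5.391 , 6.2552]), np.float64(13.5625)) [[30.9693 32.2486 14.    ]]
top (array([253.2935, 245.6913]), array([5.9286, 6.9795]), np.float64(22.9375)) [[30.6922 32.1833 14.    ]]
wrist (array([248.1484, 194.3816]), array([34.3785, 37.9244]), np.float64(540.0625)) [[32.8257 29.9785 14.    ]]
wrist (array([248.2322, 194.5575]), array([34.6247, 38.246 ]), np.float64(606.875)) [[32.7333 29.9336 14.    ]]
screws [[141.9703  95.7853 -14.    ]
 [141.6756 -66.0697 -14.    ]]
```

View pics/c14.png

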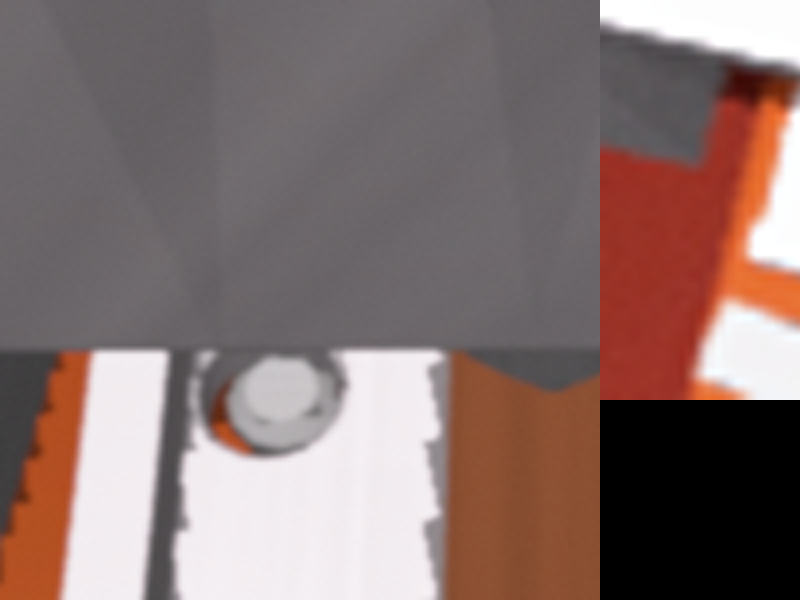

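View pics/w11.png

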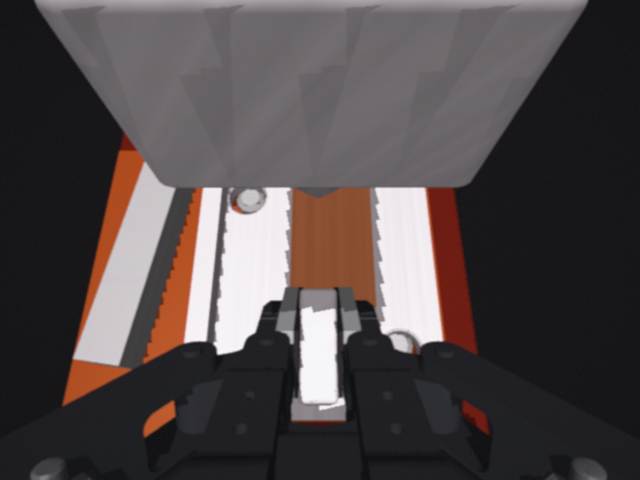

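```bash
python3 - <<'E'
from h import *
iw,KW=load('wrist','w11')
H=ray(KW,[248.75,198.4],.0432); print(toseat(H))
H2=H.copy();H2[:,2]=.036; print('concentric pin px',proj(KW,H2)); P=ray(KW,[250.7,197.0],.036); print('pin rel hole', toseat(P)-toseat(H2))
cv2.imwrite('pics/c15.png',cv2.resize(iw[300:400,360:440],None,fx=6,fy=6,interpolation=cv2.INTER_CUBIC))
E
```

```text
[[31.1566 29.7173 13.2   ]]
concentric pin px [[251.1292 205.5743]]
pin rel hole [[4.6478 0.5022 0.    ]]
```

View pics/c15.png

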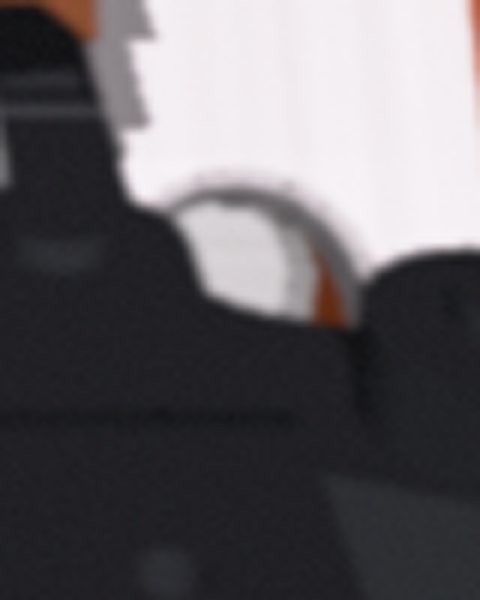

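Request:
servo_tool:
  motion:
    - {"delta_pos": [0.02, 0, 0.015], "delta_rot": [0, 0, 0]}
    - {"delta_pos": [0.02, 0, 0.015], "delta_rot": [0, 0, 0]}
    - {"delta_pos": [0, 0, 0], "delta_rot": [0, 0, 0]}

```text
time_s: 9.6
position: [0.576, 0.1404, 0.0327]
orientation: [-0.205, 0.734, 0.596, 0.251]
ft_force: [-0.2, -0.4, -3.9]
finger_gap: 0.0113
```

```bash
python3 - <<'E'
from h import *
s=read_state();print(s['time_s'],s['ft_force'],s['ft_torque'],toseat(s['position']),yawtilt(rot(s['orientation'])))
im,KV=snap('top','t8');iw,KW=snap('wrist','w12')
for thr in(190,): b=blob(im,(251.5,245.8),7,thr); print('top',b,toseat(ray(KV,b[0],.044)))
a=cv2.resize(iw[170:260,200:300],None,fx=5,fy=5,interpolation=cv2.INTER_CUBIC); b=cv2.resize(im[230:260,235:265],(300,300),interpolation=cv2.INTER_CUBIC); b=cv2.copyMakeBorder(b,0,150,0,0,cv2.BORDER_CONSTANT)
cv2.imwrite('pics/c16.png',np.hstack([a,b])[:,:800]) 
E
```

```text
9.6 [-0.2125 -0.3553 -3.9176] [-1.2632  0.2383  0.0419] [[ 0.2822 -2.6142  2.6808]] (np.float64(78.08038979595142), np.float64(37.873867898156774), np.float64(78.337424265515))
top (array([250.8331, 244.7025]), array([5.6086, 6.7665]), np.float64(20.25)) [[36.6285 31.2057 14.    ]]
```

View pics/c16.png

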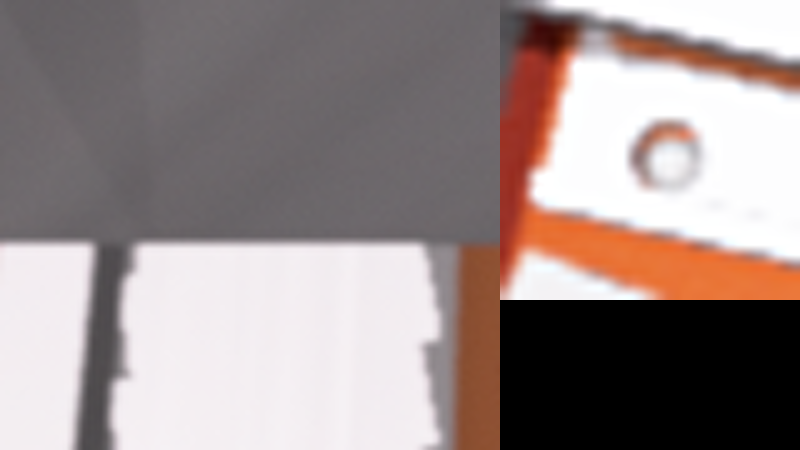

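```bash
python3 - <<'E'
from h import *
im,KV=load('top','t8')
print(toseat(ray(KV,[251.2,245.15],.0435)), toseat(ray(KV,[251.89,246.02],.036)))
g=cv2.resize(im[236:256,242:262],(800,800),interpolation=cv2.INTER_CUBIC)[100:700]; cv2.imwrite('pics/c17.png',g)
E
```

```text
[[35.6639 31.973  13.5   ]] [[34.8573 32.9665  6.    ]]
```

View pics/c17.png

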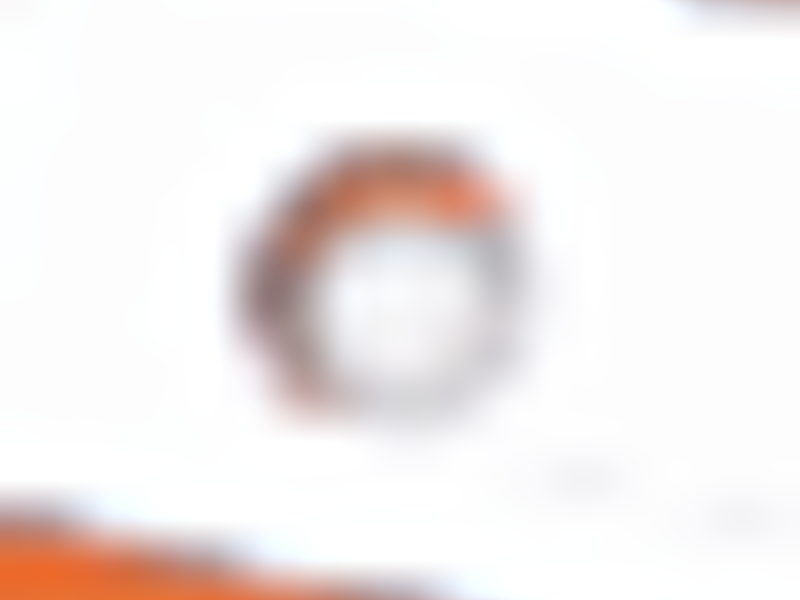

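Request:
servo_tool:
  motion:
    - {"delta_pos": [-0.006, -0.01, -0.004], "delta_rot": [0, 0, 0]}
    - {"delta_pos": [0, 0, 0], "delta_rot": [0, 0, 0]}
    - {"delta_pos": [-0.012, 0, 0.015], "delta_rot": [0, 0, 0]}
    - {"delta_pos": [0, 0, 0], "delta_rot": [0, 0, 0]}

```text
time_s: 10.1
position: [0.5751, 0.1398, 0.0309]
orientation: [-0.205, 0.734, 0.596, 0.251]
ft_force: [0.2, -0.5, -3.5]
finger_gap: 0.0109
```

Request:
servo_tool:
  motion:
    - {"delta_pos": [-0.012, 0, 0.015], "delta_rot": [0, 0, 0]}
    - {"delta_pos": [0, 0, 0], "delta_rot": [0, 0, 0]}

```text
time_s: 10.3
position: [0.5751, 0.1398, 0.0294]
orientation: [-0.205, 0.734, 0.596, 0.251]
ft_force: [0.3, 0.3, -4.1]
finger_gap: 0.0112
```

```bash
python3 - <<'E'
from h import *
s=read_state();print(s['time_s'],s['ft_force'],s['ft_torque'],toseat(s['position']),yawtilt(rot(s['orientation'])))
E
```

```text
10.3 [ 0.3397  0.3171 -4.1178] [-1.2731  0.2037  0.0543] [[-0.5106 -1.8017 -0.6127]] (np.float64(78.06246091266165), np.float64(37.872925849297125), np.float64(78.34013803522372))
```

Request:
servo_tool:
  motion:
    - {"delta_pos": [-0.012, 0, 0.015], "delta_rot": [0, 0, 0]}
    - {"delta_pos": [0, 0, 0], "delta_rot": [0, 0, 0]}

```text
time_s: 10.5
position: [0.575, 0.1398, 0.0279]
orientation: [-0.205, 0.734, 0.596, 0.251]
ft_force: [-0.3, -0.5, -4.5]
finger_gap: 0.0111
```

Request:
servo_tool:
  motion:
    - {"delta_pos": [-0.008, 0, 0.01], "delta_rot": [0, 0, 0]}
    - {"delta_pos": [0, 0, 0], "delta_rot": [0, 0, 0]}

```text
time_s: 10.7
position: [0.5752, 0.1399, 0.0271]
orientation: [-0.205, 0.734, 0.596, 0.251]
ft_force: [-1.2, -1.2, -2.0]
finger_gap: 0.0111
```

```bash
python3 - <<'E'
from h import *
s=read_state();print(s['time_s'],s['ft_force'],s['ft_torque'],toseat(s['position']),yawtilt(rot(s['orientation'])))
E
```

```text
10.7 [-1.2021 -1.2404 -1.9646] [-1.0912  0.2055  0.0265] [[-0.4485 -1.8983 -2.9293]] (np.float64(78.08174698963063), np.float64(37.879240159341485), np.float64(78.32629702761825))
```

Request:
servo_tool:
  motion:
    - {"delta_pos": [-0.003, 0, 0.004], "delta_rot": [0, 0, 0]}
    - {"delta_pos": [0, 0, 0], "delta_rot": [0, 0, 0]}

```text
time_s: 10.9
position: [0.5752, 0.1398, 0.027]
orientation: [-0.205, 0.734, 0.596, 0.251]
ft_force: [-3.3, -1.8, 3.7]
finger_gap: 0.0112
```

Request:
servo_tool:
  motion:
    - {"delta_pos": [0, 0, 0], "delta_rot": [0, 0, 0]}
    - {"delta_pos": [0, 0, 0], "delta_rot": [0, 0, 0]}
    - {"delta_pos": [0, 0, 0], "delta_rot": [0, 0, 0]}
  fingers: 0.3

```text
time_s: 11.2
position: [0.5752, 0.1399, 0.0267]
orientation: [-0.205, 0.734, 0.596, 0.251]
ft_force: [0.7, 0.1, -0.6]
finger_gap: 0.0301
```

Request:
servo_tool:
  motion:
    - {"delta_pos": [0, 0, -0.3], "delta_rot": [0, 0, 0]}
    - {"delta_pos": [0, 0, -0.5], "delta_rot": [0, 0, 0]}
    - {"delta_pos": [0, 0, -0.5], "delta_rot": [0, 0, 0]}
    - {"delta_pos": [0, 0, -0.4], "delta_rot": [0, 0, 0]}

```text
time_s: 11.6
position: [0.5582, 0.0568, 0.1356]
orientation: [-0.205, 0.735, 0.596, 0.251]
ft_force: [0.2, -0.5, -1.0]
finger_gap: 0.03
```

```bash
python3 - <<'E'
from h import *
s=read_state();print(s['time_s'],s['ft_force'],s['finger_gap'],s['position'])
im,KV=snap('top','t9');iw,KW=snap('wrist','w13');sc,_=snap('scene','s5')
a=cv2.resize(im[195:295,210:345],None,fx=4,fy=4,interpolation=cv2.INTER_CUBIC)
b=cv2.resize(sc[240:370,300:430],None,fx=400/130,fy=400/130,interpolation=cv2.INTER_CUBIC)[:, :260]
cv2.imwrite('pics/c18.png',np.hstack([a,b]))
E
```

```text
11.6 [ 0.2453 -0.541  -0.9794] 0.029956634853303164 [0.5582 0.0568 0.1356]
```

View pics/c18.png

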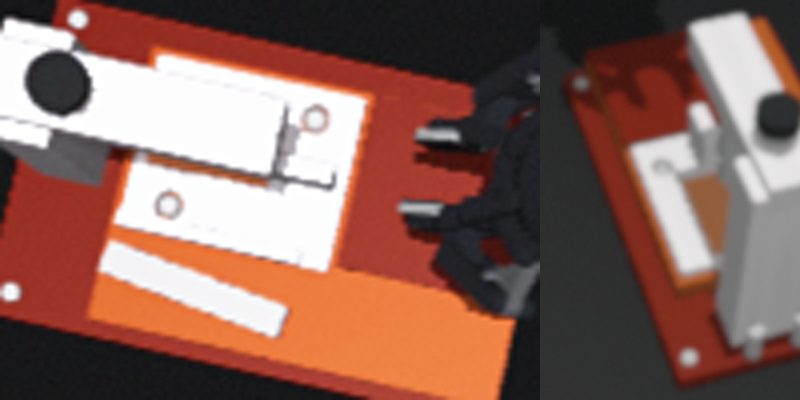

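View pics/w13.png

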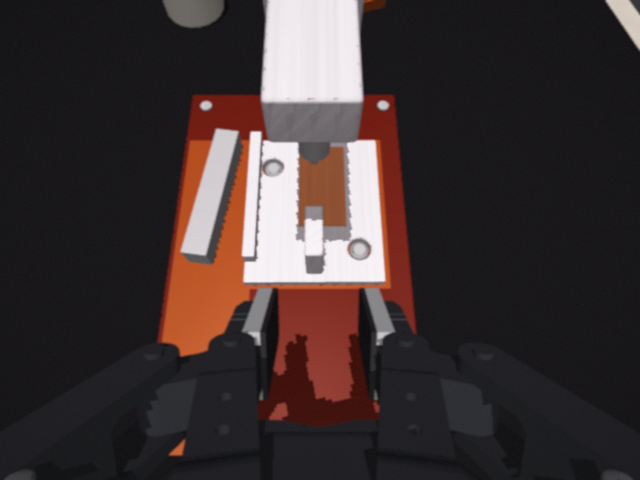

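Both pins show concentrically in the carrier's holes and it lies flat in the nest with the hand clear. Next is the white wedge: the yellow and green ones are excluded by colour, and the white one is near top-view pixel (453,219).

```bash
python3 - <<'E'
from h import *
Rt=toolR(89.5,32); g=np.array([.615+.0019,-.308,.049]); t=tcp_for(g,Rt); print(t, 'tip z',(g+.019*Rt[:,2])[2]); plan(t-.09*Rt[:,2],Rt)
E
```

```text
[ 0.6172 -0.2789  0.0024] tip z 0.03288708617302791
dist mm 391.4 rot deg 12.84 rows 9
{"delta_pos":[-0.446, 0.188, -0.247],"delta_rot":[0.002, -0.0018, -0.0029]}
{"delta_pos":[-0.452, 0.177, -0.244],"delta_rot":[0.002, -0.0018, -0.0029]}
{"delta_pos":[-0.458, 0.166, -0.241],"delta_rot":[0.002, -0.0018, -0.0029]}
{"delta_pos":[-0.464, 0.154, -0.238],"delta_rot":[0.002, -0.0018, -0.0029]}
{"delta_pos":[-0.469, 0.143, -0.235],"delta_rot":[0.002, -0.0018, -0.0029]}
{"delta_pos":[-0.474, 0.131, -0.231],"delta_rot":[0.002, -0.0018, -0.0029]}
{"delta_pos":[-0.479, 0.119, -0.227],"delta_rot":[0.002, -0.0018, -0.0029]}
{"delta_pos":[-0.484, 0.108, -0.223],"delta_rot":[0.002, -0.0018, -0.0029]}
{"delta_pos":[-0.488, 0.096, -0.219],"delta_rot":[0.002, -0.0018, -0.0029]}
```

Request:
servo_tool:
  motion:
    - {"delta_pos": [-0.45, 0.18, -0.25], "delta_rot": [0.002, -0.002, -0.003]}
    - {"delta_pos": [-0.45, 0.18, -0.24], "delta_rot": [0.002, -0.002, -0.003]}
    - {"delta_pos": [-0.46, 0.17, -0.24], "delta_rot": [0.002, -0.002, -0.003]}
    - {"delta_pos": [-0.46, 0.15, -0.24], "delta_rot": [0.002, -0.002, -0.003]}
    - {"delta_pos": [-0.47, 0.14, -0.23], "delta_rot": [0.002, -0.002, -0.003]}

```text
time_s: 12.25
position: [0.5901, -0.1548, 0.101]
orientation: [-0.198, 0.706, 0.644, 0.218]
ft_force: [0.7, 0.1, 1.1]
finger_gap: 0.0302
```

Request:
servo_tool:
  motion:
    - {"delta_pos": [-0.47, 0.13, -0.23], "delta_rot": [0.002, -0.002, -0.003]}
    - {"delta_pos": [-0.48, 0.12, -0.23], "delta_rot": [0.002, -0.002, -0.003]}
    - {"delta_pos": [-0.48, 0.11, -0.22], "delta_rot": [0.002, -0.001, -0.003]}
    - {"delta_pos": [-0.2, 0, -0.1], "delta_rot": [0.002, -0.001, -0.003]}
    - {"delta_pos": [0, 0, 0], "delta_rot": [0, 0, 0]}

```text
time_s: 12.75
position: [0.6095, -0.3008, 0.0802]
orientation: [-0.195, 0.681, 0.678, 0.196]
ft_force: [-0.5, 0.0, -0.3]
finger_gap: 0.03
```

```bash
python3 - <<'E'
from h import *
s=read_state();print(s['time_s'],s['q'],s['position'],yawtilt(rot(s['orientation'])))
iw,KW=snap('wrist','w14')
Rt=toolR(89.5,32); g=np.array([.615+.0019,-.308,.049]); t=tcp_for(g,Rt); plan(t-.07*Rt[:,2],Rt)
print(proj(KW,[[.6169,-.308,.054]]))
E
```

```text
12.75 [ 0.8385  0.7938 -0.3805  1.411  -0.2213  1.2748  0.6182] [ 0.6095 -0.3008  0.0802] (np.float64(89.77899709762322), np.float64(32.13531651702757), np.float64(89.79277295719719))
dist mm 26.8 rot deg 0.39 rows 1
{"delta_pos":[-0.31, 0.09, 0.088],"delta_rot":[-0.0005, -0.0006, 0.0008]}
[[332.2744 302.6358]]
```

View pics/w14.png

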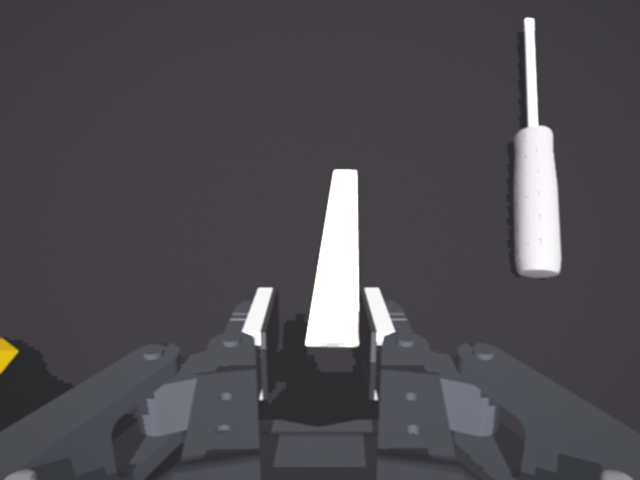

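```bash
python3 - <<'E'
from h import *
iw,KW=load('wrist','w14')
c=iw[160:360,280:380].astype(float); print(c.min(),c.max())
e=cv2.resize(np.clip((iw[160:360,280:380].astype(float)-225)*8,0,255).astype(np.uint8),None,fx=3,fy=3,interpolation=cv2.INTER_CUBIC); cv2.imwrite('pics/c19.png',e)
print(ray(KW,[[333,170],[357,170],[359,300],[306,345],[358,345]],.022)); print(ray(KW,[[306,345],[358,345]],.054))
im,KV=snap('top','t10'); 
a=cv2.resize(im[195:345,380:560],None,fx=4,fy=4,interpolation=cv2.INTER_CUBIC);cv2.imwrite('pics/c20.png',a)
E
```

```text
41.0 255.0
[[ 0.6196 -0.2176  0.022 ]
 [ 0.6352 -0.2176  0.022 ]
 [ 0.6338 -0.3019  0.022 ]
 [ 0.6027 -0.3275  0.022 ]
 [ 0.6324 -0.3276  0.022 ]]
[[ 0.6036 -0.3289  0.054 ]
 [ 0.6294 -0.329   0.054 ]]
```

View pics/c19.png

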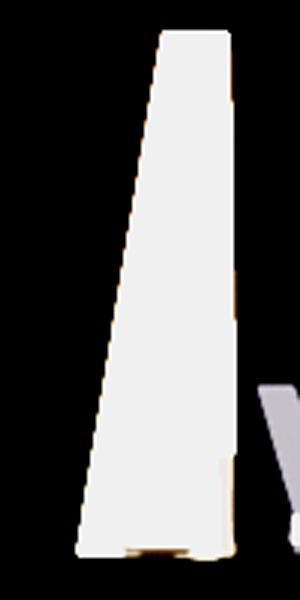

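View pics/c20.png

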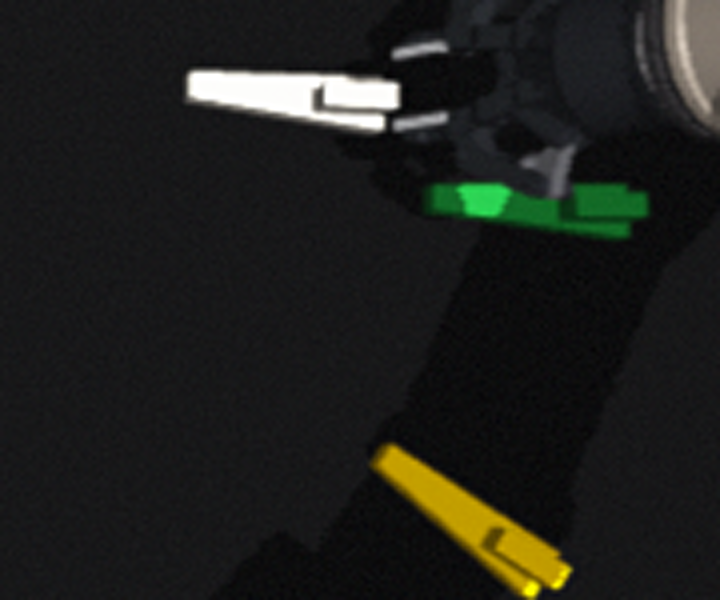

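```bash
python3 - <<'E'
from h import *
Rt=toolR(88.6,32); g=np.array([.618,-.308,.049]); t=tcp_for(g,Rt); plan(t-.04*Rt[:,2],Rt)
E
```

```text
dist mm 46.1 rot deg 1.31 rows 2
{"delta_pos":[-0.164, 0.052, 0.231],"delta_rot":[-0.0009, -0.0003, 0.0015]}
{"delta_pos":[-0.163, 0.053, 0.231],"delta_rot":[-0.0009, -0.0003, 0.0015]}
```

Request:
servo_tool:
  motion:
    - {"delta_pos": [-0.16, 0.05, 0.2], "delta_rot": [-0.001, 0, 0.0015]}
    - {"delta_pos": [-0.16, 0.05, 0.2], "delta_rot": [-0.001, 0, 0.0015]}
    - {"delta_pos": [0, 0, 0.06], "delta_rot": [0, 0, 0]}
    - {"delta_pos": [0, 0, 0], "delta_rot": [0, 0, 0]}

```text
time_s: 13.25
position: [0.6172, -0.3, 0.0368]
orientation: [-0.194, 0.688, 0.671, 0.199]
ft_force: [-0.2, 0.6, -0.1]
finger_gap: 0.03
```

```bash
python3 - <<'E'
from h import *
Rt=toolR(88.6,32); g=np.array([.618,-.308,.049]); t=tcp_for(g,Rt); plan(t,Rt)
iw,KW=snap('wrist','w15'); s=read_state(); print(s['time_s'],s['position'],s['ft_force'],yawtilt(rot(s['orientation'])))
e=cv2.resize(np.clip((iw[200:440,200:440].astype(float)-60)*1.3,0,255).astype(np.uint8),None,fx=2.4,fy=2.4); cv2.imwrite('pics/c21.png',e)
E
```

```text
dist mm 40.4 rot deg 0.21 rows 1
{"delta_pos":[-0.006, 0.013, 0.505],"delta_rot":[0.0, -0.0006, 0.0]}
13.3 [ 0.6176 -0.3005  0.0378] [0.2177 0.3844 0.6461] (np.float64(88.64993237627225), np.float64(32.15832585725395), np.float64(88.46155590661691))
```

View pics/c21.png

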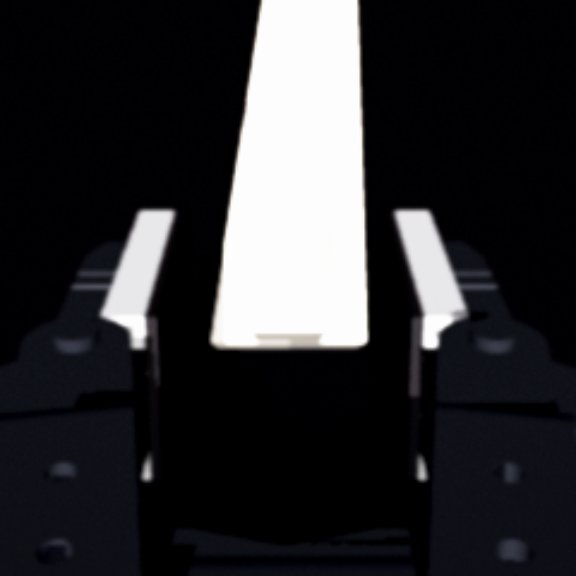

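Request:
servo_tool:
  motion:
    - {"delta_pos": [0, 0.01, 0.2], "delta_rot": [0, 0, 0]}
    - {"delta_pos": [0, 0, 0.2], "delta_rot": [0, 0, 0]}
    - {"delta_pos": [0, 0, 0.08], "delta_rot": [0, 0, 0]}
    - {"delta_pos": [0, 0, 0], "delta_rot": [0, 0, 0]}

```text
time_s: 13.7
position: [0.6186, -0.2796, 0.0045]
orientation: [-0.193, 0.687, 0.671, 0.199]
ft_force: [-0.7, -0.2, -0.0]
finger_gap: 0.0297
```

```bash
python3 - <<'E'
from h import *
Rt=toolR(88.6,32); g=np.array([.618,-.308,.049]); t=tcp_for(g,Rt); plan(t,Rt)
iw,KW=snap('wrist','w16'); s=read_state(); print(s['time_s'],s['position'],s['ft_force'],s['finger_gap'])
sc,_=snap('scene','s6'); print(proj(cam('scene'),[g]))
a=cv2.resize(sc[150:250,220:340],None,fx=3.3,fy=3.3,interpolation=cv2.INTER_CUBIC); e=cv2.resize(iw[180:420,200:440],(330,330)); cv2.imwrite('pics/c22.png',np.hstack([a,e]))
E
```

```text
dist mm 2.2 rot deg 0.19 rows 1
{"delta_pos":[-0.006, 0.001, 0.027],"delta_rot":[0.0001, -0.0005, 0.0001]}
13.75 [ 0.619  -0.2806  0.0052] [0.4991 0.3563 0.2603] 0.029406641575451906
[[263.185  195.3147]]
```

View pics/c22.png

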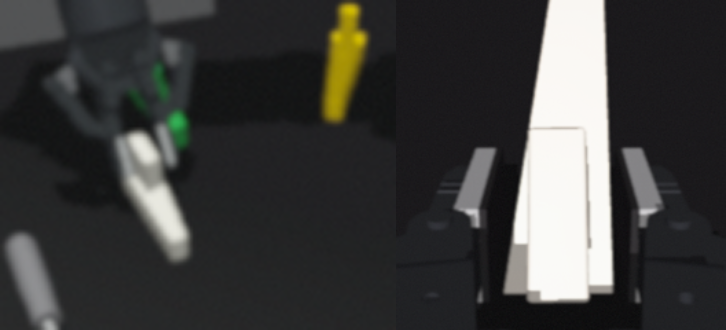

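The lug is between the pads. I'll grip it.

Request:
servo_tool:
  motion:
    - {"delta_pos": [0, 0, 0.02], "delta_rot": [0, 0, 0]}
    - {"delta_pos": [0, 0, 0], "delta_rot": [0, 0, 0]}
    - {"delta_pos": [0, 0, 0], "delta_rot": [0, 0, 0]}
    - {"delta_pos": [0, 0, 0], "delta_rot": [0, 0, 0]}
    - {"delta_pos": [0, 0, 0], "delta_rot": [0, 0, 0]}
  fingers: 1
  force: 80

```text
time_s: 14.3
position: [0.6194, -0.2808, 0.0045]
orientation: [-0.192, 0.688, 0.671, 0.199]
ft_force: [0.1, -2.7, 3.4]
finger_gap: 0.0131
```

```bash
python3 - <<'E'
from h import *
s=read_state(); print(s['time_s'],s['position'],s['ft_force'],s['finger_gap'],yawtilt(rot(s['orientation'])))
E
```

```text
14.3 [ 0.6194 -0.2808  0.0045] [ 0.145  -2.6646  3.4201] 0.013053407879889747 (np.float64(88.62104726313872), np.float64(32.06373443994956), np.float64(88.27130750974379))
```

Request:
servo_tool:
  motion:
    - {"delta_pos": [0.05, 0, -0.09], "delta_rot": [0, 0, 0]}
    - {"delta_pos": [0.15, 0, -0.25], "delta_rot": [0, 0, 0]}
    - {"delta_pos": [0.2, 0, -0.33], "delta_rot": [0, 0, 0]}
    - {"delta_pos": [0.2, 0, -0.33], "delta_rot": [0, 0, 0]}

```text
time_s: 14.7
position: [0.6185, -0.2817, 0.0986]
orientation: [-0.193, 0.688, 0.671, 0.199]
ft_force: [0.5, -0.5, -1.1]
finger_gap: 0.0129
```

```bash
python3 - <<'E'
from h import *
s=read_state(); print(s['time_s'],s['position'],s['ft_force'],s['finger_gap'])
iw,KW=snap('wrist','w17')
Rt=toolR(78.2,32); tz=.006-.0   # TCP height when wedge rests on bench ~0.0045
print('target hover lug (-125,67), bottom +30')
SE=SEAT+np.array([.0019,0,0])
g=w([-125,67,49+30],SE); t=tcp_for(g,Rt); print(t); plan(t,Rt)
E
```

```text
14.7 [ 0.6185 -0.2817  0.0986] [ 0.5082 -0.471  -1.1477] 0.012911361084462137
target hover lug (-125,67), bottom +30
[0.4901 0.0606 0.0624]
dist mm 369.7 rot deg 10.36 rows 9
{"delta_pos":[0.37, -0.194, 0.298],"delta_rot":[-0.0016, -0.0, 0.0028]}
{"delta_pos":[0.367, -0.203, 0.296],"delta_rot":[-0.0016, -0.0, 0.0028]}
{"delta_pos":[0.363, -0.213, 0.294],"delta_rot":[-0.0016, -0.0, 0.0028]}
{"delta_pos":[0.359, -0.222, 0.292],"delta_rot":[-0.0016, -0.0, 0.0028]}
{"delta_pos":[0.356, -0.231, 0.29],"delta_rot":[-0.0016, -0.0, 0.0028]}
{"delta_pos":[0.351, -0.24, 0.287],"delta_rot":[-0.0016, -0.0, 0.0028]}
{"delta_pos":[0.347, -0.249, 0.285],"delta_rot":[-0.0016, -0.0, 0.0028]}
{"delta_pos":[0.343, -0.258, 0.282],"delta_rot":[-0.0016, -0.0, 0.0028]}
{"delta_pos":[0.338, -0.266, 0.28],"delta_rot":[-0.0016, -0.0, 0.0028]}
```

View pics/w17.png

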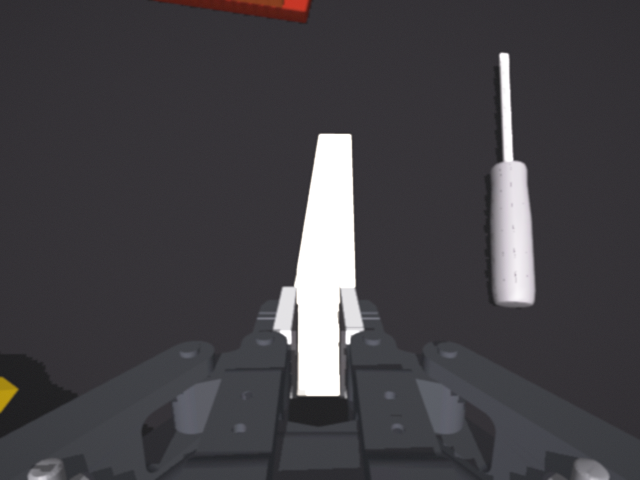

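Request:
servo_tool:
  motion:
    - {"delta_pos": [0.37, -0.19, 0.3], "delta_rot": [-0.0016, 0, 0.0028]}
    - {"delta_pos": [0.37, -0.2, 0.3], "delta_rot": [-0.0016, 0, 0.0028]}
    - {"delta_pos": [0.36, -0.21, 0.29], "delta_rot": [-0.0016, 0, 0.0028]}
    - {"delta_pos": [0.36, -0.22, 0.29], "delta_rot": [-0.0016, 0, 0.0028]}
    - {"delta_pos": [0.36, -0.23, 0.29], "delta_rot": [-0.0016, 0, 0.0028]}

```text
time_s: 15.25
position: [0.5463, -0.0895, 0.0753]
orientation: [-0.183, 0.722, 0.635, 0.207]
ft_force: [1.1, 0.5, -0.9]
finger_gap: 0.0125
```

Request:
servo_tool:
  motion:
    - {"delta_pos": [0.35, -0.24, 0.28], "delta_rot": [-0.0016, 0, 0.0028]}
    - {"delta_pos": [0.3, -0.25, 0.25], "delta_rot": [-0.0016, 0, 0.0028]}
    - {"delta_pos": [0.2, -0.25, 0.15], "delta_rot": [-0.0016, 0, 0.0028]}
    - {"delta_pos": [0, -0.15, 0], "delta_rot": [-0.0016, 0, 0.0028]}
    - {"delta_pos": [0, 0, 0], "delta_rot": [0, 0, 0]}

```text
time_s: 15.75
position: [0.4873, 0.0064, 0.0656]
orientation: [-0.177, 0.747, 0.605, 0.212]
ft_force: [-0.1, -0.2, -1.0]
finger_gap: 0.0127
```

```bash
cat >> h.py <<'E'
SE=SEAT+np.array([.00186,-.0004,0])
def wedge_tcp(x,y,z): return w([x+26.7,y,z+4.5],SE)
def wedge_now():
    s=read_state(); a=toseat(s['position']-(SE-SEAT))[0]-[26.7,0,4.5]; return a,s['ft_force'],yawtilt(rot(s['orientation'])),s['time_s']
E
python3 - <<'E'
from h import *
print(wedge_now()); plan(wedge_tcp(-125,67,25),toolR(78.2,32))
s=read_state(); print(s['q'])
iw,KW=snap('wrist','w18');im,KV=snap('top','t11')
cv2.imwrite('pics/c23.png',cv2.resize(im[180:330,190:370],None,fx=4,fy=4,interpolation=cv2.INTER_CUBIC))
E
```

```text
(array([-175.7743,   58.7152,   31.0702]), array([-0.0874, -0.178 , -0.9916]), (np.float64(77.9361970912974), np.float64(32.05618287170538), np.float64(78.77619792671257)), 15.75)
dist mm 51.8 rot deg 0.38 rows 2
{"delta_pos":[0.249, -0.052, 0.201],"delta_rot":[-0.0004, -0.0001, -0.0003]}
{"delta_pos":[0.249, -0.052, 0.201],"delta_rot":[-0.0004, -0.0001, -0.0003]}
[ 0.7452  0.453  -0.5732  2.1422 -0.5153  0.6916  0.4229]
```

View pics/w18.png

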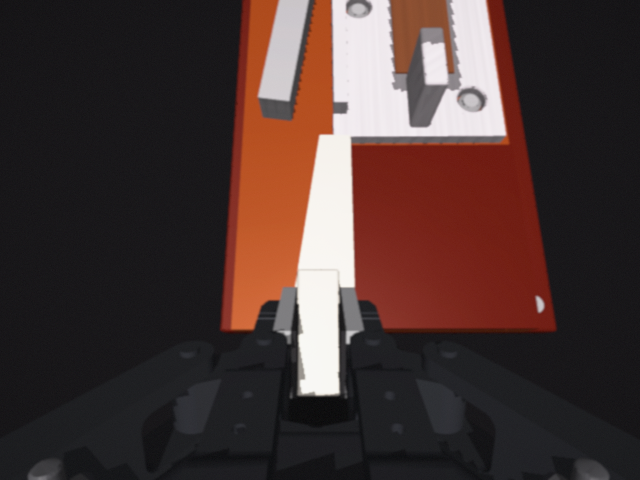

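View pics/c23.png

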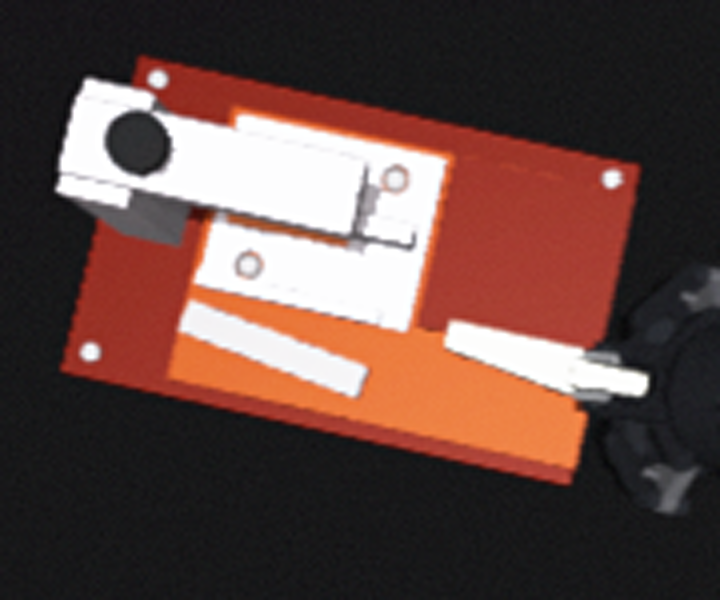

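Request:
servo_tool:
  motion:
    - {"delta_pos": [0.05, -0.1, 0.03], "delta_rot": [0, 0, -0.0003]}
    - {"delta_pos": [0.2, -0.02, 0.13], "delta_rot": [0, 0, 0]}
    - {"delta_pos": [0.2, 0, 0.15], "delta_rot": [0, 0, 0]}
    - {"delta_pos": [0, 0, 0.05], "delta_rot": [0, 0, 0]}
    - {"delta_pos": [0, 0, 0], "delta_rot": [0, 0, 0]}

```text
time_s: 16.35
position: [0.489, 0.0535, 0.06]
orientation: [-0.176, 0.746, 0.606, 0.213]
ft_force: [0.2, -0.3, -1.1]
finger_gap: 0.0129
```

```bash
python3 - <<'E'
from h import *
print(wedge_now()); plan(wedge_tcp(-125,67,4),toolR(78.2,32),step=10)
iw,KW=snap('wrist','w19');im,KV=snap('top','t12')
cv2.imwrite('pics/c24.png',np.hstack([cv2.resize(im[220:300,220:370],(600,320),interpolation=cv2.INTER_CUBIC)[:,:420],cv2.resize(iw[40:360,140:460],(320,320))]))
E
```

```text
(array([-129.3367,   66.6427,   25.4846]), array([ 0.1679, -0.3141, -1.1433]), (np.float64(78.12969390597964), np.float64(32.106694828741645), np.float64(78.73420381114913)), 16.35)
dist mm 21.9 rot deg 0.31 rows 3
{"delta_pos":[-0.032, -0.001, 0.085],"delta_rot":[-0.0003, -0.0001, -0.0001]}
{"delta_pos":[-0.032, -0.001, 0.085],"delta_rot":[-0.0003, -0.0001, -0.0001]}
{"delta_pos":[-0.032, -0.001, 0.085],"delta_rot":[-0.0003, -0.0001, -0.0001]}
```

View pics/c24.png

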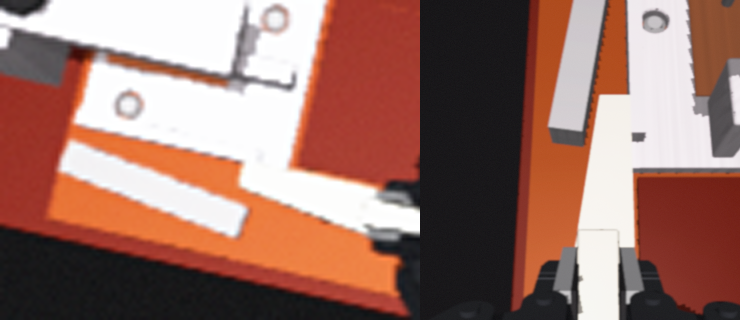

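Request:
servo_tool:
  motion:
    - {"delta_pos": [-0.26, 0, -0.16], "delta_rot": [0, 0, 0]}
    - {"delta_pos": [-0.04, -0.01, 0.09], "delta_rot": [0, 0, 0]}
    - {"delta_pos": [-0.05, 0, 0.09], "delta_rot": [0, 0, 0]}
    - {"delta_pos": [-0.04, 0, 0.06], "delta_rot": [0, 0, 0]}
    - {"delta_pos": [0, 0, 0], "delta_rot": [0, 0, 0]}

```text
time_s: 16.95
position: [0.4831, 0.0305, 0.0374]
orientation: [-0.177, 0.746, 0.606, 0.213]
ft_force: [0.4, -0.3, -0.6]
finger_gap: 0.0126
```

```bash
python3 - <<'E'
from h import *
print(wedge_now()); plan(wedge_tcp(-150,66.5,0),toolR(78.2,32),step=10)
iw,KW=snap('wrist','w20');im,KV=snap('top','t13')
cv2.imwrite('pics/c25.png',cv2.resize(im[225:300,240:340],None,fx=8,fy=8,interpolation=cv2.INTER_CUBIC))
cv2.imwrite('pics/c26.png',cv2.resize(iw[40:300,180:440],(600,600),interpolation=cv2.INTER_CUBIC))
E
```

```text
(array([-153.0618,   67.7224,    2.9483]), array([ 0.4251, -0.3059, -0.5938]), (np.float64(78.01698349674858), np.float64(32.119966982297115), np.float64(78.75628887564666)), 16.95)
dist mm 4.4 rot deg 0.35 rows 1
{"delta_pos":[0.013, 0.016, 0.051],"delta_rot":[-0.0008, -0.0003, -0.0004]}
```

View pics/c25.png

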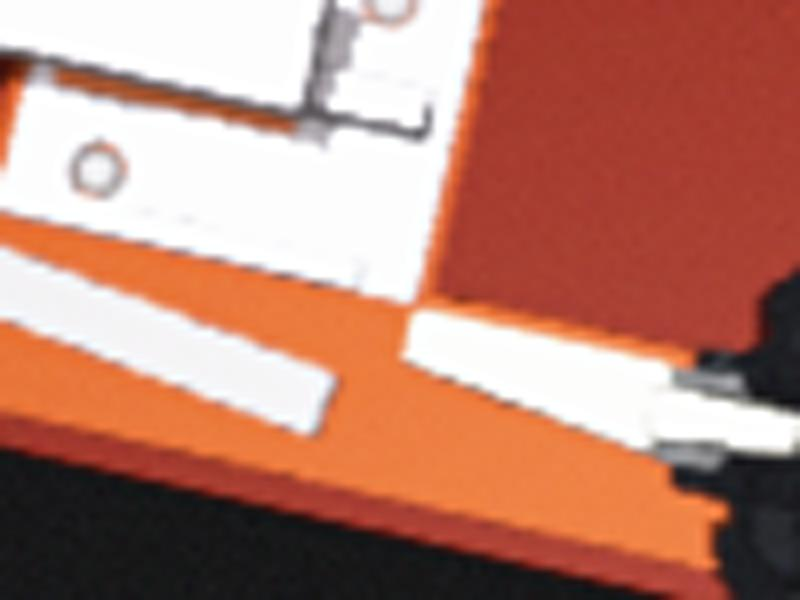

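View pics/c26.png

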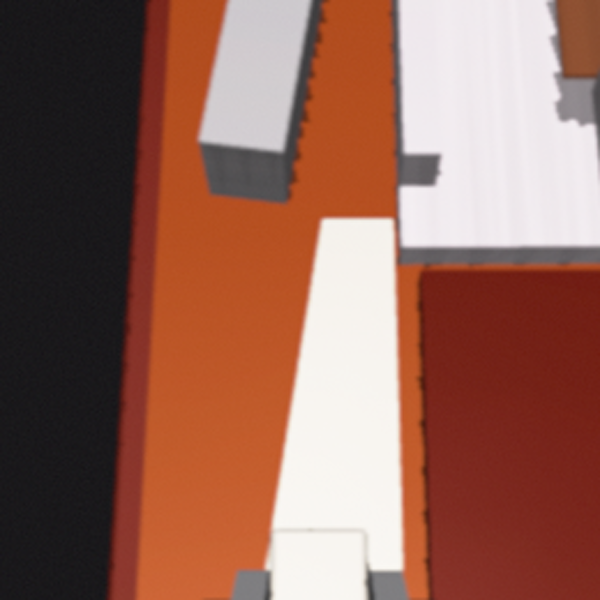

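```bash
python3 - <<'E'
from h import *
_,KV=load('top','t13'); _,KW=load('wrist','w20')
t=lambda x,y:(np.array([x,y])+.5)/8-.5+[240,225]
k=lambda x,y:(np.array([x,y])+.5)*260/600-.5+[180,40]
print('top: wedge thin corners',toseat(ray(KV,[t(415,308),t(402,358),t(672,363)],.055)))
print('top: carrier +y rail edge',toseat(ray(KV,[t(0,210),t(350,285)],.050)), 'plate corner',toseat(ray(KV,[t(411,302)],.038)))
print('top: fence inner', toseat(ray(KV,[t(338,374)],.050)))
o=np.array([[0.9,-2.9,0]])*0
print('wr: wedge',toseat(ray(KW,[k(393,218),k(320,218),k(402,570)],.055)))
print('wr: plate corner',toseat(ray(KW,[k(399,247)],.038)),'rail front',toseat(ray(KW,[k(398,153)],.050)),'fence inner',toseat(ray(KW,[k(284,152),k(315,15)],.050)))
E
```

```text
top: wedge thin corners [[ -62.897    52.4604   25.    ]
 [ -62.4925   66.8001   25.    ]
 [-135.9437   51.8915   25.    ]]
top: carrier +y rail edge [[ 57.15    50.5537  20.    ]
 [-43.3175  49.8047  20.    ]] plate corner [[-60.0163  49.9609   8.    ]]
top: fence inner [[-45.669   74.7534  20.    ]]
wr: wedge [[ -62.7984   50.9964   25.    ]
 [ -62.7725   65.4777   25.    ]
 [-133.3096   50.8976   25.    ]]
wr: plate corner [[-59.5991  48.455    8.    ]] rail front [[-44.3697  49.2161  20.    ]] fence inner [[-44.0733  73.0566  20.    ]
 [ -9.1456  66.6637  20.    ]]
```

Request:
servo_tool:
  motion:
    - {"delta_pos": [-0.02, 0, 0.032], "delta_rot": [0, 0, 0]}
    - {"delta_pos": [0, 0, 0], "delta_rot": [0, 0, 0]}

```text
time_s: 17.25
position: [0.4836, 0.03, 0.0351]
orientation: [-0.176, 0.746, 0.606, 0.213]
ft_force: [-0.0, -2.0, -0.6]
finger_gap: 0.0129
```

```bash
python3 - <<'E'
from h import *
print(wedge_now())
E
```

```text
(array([-153.3659,   67.1725,    0.6049]), array([-0.0289, -1.9811, -0.5997]), (np.float64(78.05737586608689), np.float64(32.08121973078725), np.float64(78.60929813579641)), 17.25)
```

Request:
servo_tool:
  motion:
    - {"delta_pos": [0.1, 0.003, 0.068], "delta_rot": [0, 0, 0]}
    - {"delta_pos": [0.18, 0.003, 0.112], "delta_rot": [0, 0, 0]}
    - {"delta_pos": [0.18, 0.003, 0.112], "delta_rot": [0, 0, 0]}
    - {"delta_pos": [0.17, 0.003, 0.106], "delta_rot": [0, 0, 0]}
    - {"delta_pos": [0, 0, 0], "delta_rot": [0, 0, 0]}

```text
time_s: 17.75
position: [0.4967, 0.0915, 0.0354]
orientation: [-0.177, 0.745, 0.607, 0.213]
ft_force: [-0.1, -0.8, -1.8]
finger_gap: 0.0127
```

```bash
python3 - <<'E'
from h import *
print(wedge_now(),read_state()['q'])
iw,KW=snap('wrist','w21');im,KV=snap('top','t14')
cv2.imwrite('pics/c25.png',np.hstack([cv2.resize(im[230:280,240:300],(480,400),interpolation=cv2.INTER_CUBIC),cv2.resize(iw[100:300,160:320],(320,400),interpolation=cv2.INTER_CUBIC)]))
E
```

```text
(array([-90.5302,  66.9216,   0.9102]), array([-0.0962, -0.8251, -1.845 ]), (np.float64(78.28267448074644), np.float64(32.137087356188026), np.float64(78.80345793643554)), 17.75) [ 0.6075  0.5054 -0.6222  2.1872 -0.5648  0.5197  0.3474]
```

View pics/c25.png

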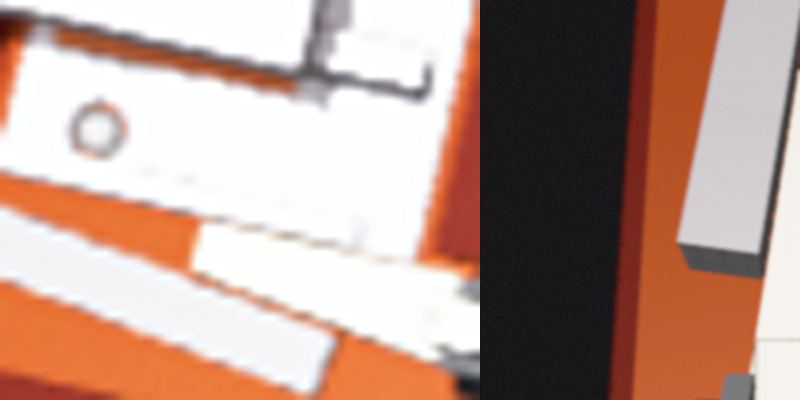

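Request:
servo_tool:
  motion:
    - {"delta_pos": [0.095, 0.006, 0.07], "delta_rot": [0, 0, 0]}
    - {"delta_pos": [0.1, 0.006, 0.062], "delta_rot": [0, 0, 0]}
    - {"delta_pos": [0.1, 0.006, 0.062], "delta_rot": [0, 0, 0]}
    - {"delta_pos": [0, 0, 0], "delta_rot": [0, 0, 0]}

```text
time_s: 18.25
position: [0.5042, 0.116, 0.0345]
orientation: [-0.176, 0.746, 0.606, 0.213]
ft_force: [0.4, 1.0, -0.7]
finger_gap: 0.0124
```

```bash
python3 - <<'E'
from h import *
print(wedge_now())
E
```

```text
(array([-65.0524,  64.5706,   0.0301]), array([ 0.3922,  1.0001, -0.6563]), (np.float64(78.06340794269798), np.float64(32.0854969391569), np.float64(78.57329158889344)), 18.25)
```

Request:
servo_tool:
  motion:
    - {"delta_pos": [0.042, 0, 0.027], "delta_rot": [0, 0, 0]}
    - {"delta_pos": [0.042, 0, 0.027], "delta_rot": [0, 0, 0]}
    - {"delta_pos": [0, 0, 0], "delta_rot": [0, 0, 0]}

```text
time_s: 18.55
position: [0.5063, 0.1226, 0.0345]
orientation: [-0.175, 0.747, 0.605, 0.213]
ft_force: [1.3, -0.9, 4.4]
finger_gap: 0.013
```

```bash
python3 - <<'E'
from h import *
print(wedge_now())
E
```

```text
(array([-58.1607,  63.907 ,  -0.0309]), array([ 1.2568, -0.9094,  4.4172]), (np.float64(77.99998971522561), np.float64(32.06070123283904), np.float64(78.4282190039145)), 18.55)
```

Request:
servo_tool:
  motion:
    - {"delta_pos": [0.042, 0, 0.026], "delta_rot": [0, 0, 0]}
    - {"delta_pos": [0.021, 0, 0.013], "delta_rot": [0, 0, 0]}
    - {"delta_pos": [0, 0, 0], "delta_rot": [0, 0, 0]}

```text
time_s: 18.85
position: [0.5075, 0.1283, 0.0345]
orientation: [-0.175, 0.747, 0.605, 0.213]
ft_force: [1.8, -2.0, 4.9]
finger_gap: 0.0128
```

```bash
python3 - <<'E'
from h import *
print(wedge_now(), read_state()['ft_torque'])
im,KV=snap('top','t15')
cv2.imwrite('pics/c27.png',cv2.resize(im[225:285,240:320],None,fx=9,fy=9,interpolation=cv2.INTER_CUBIC))
E
```

```text
(array([-52.3165,  63.8357,  -0.0042]), array([ 1.8017, -2.0276,  4.9469]), (np.float64(77.99334165567757), np.float64(32.063527952504415), np.float64(78.41881110185345)), 18.85) [-0.459  -0.3314 -0.2821]
```

View pics/c27.png

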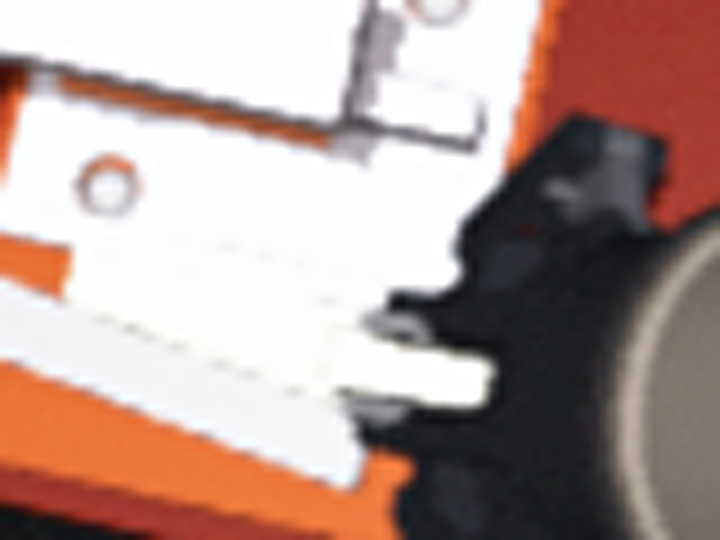

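Request:
servo_tool:
  motion:
    - {"delta_pos": [0.032, 0, 0.02], "delta_rot": [0, 0, 0]}
    - {"delta_pos": [0.021, 0, 0.013], "delta_rot": [0, 0, 0]}
    - {"delta_pos": [0, 0, 0], "delta_rot": [0, 0, 0]}

```text
time_s: 19.2
position: [0.5088, 0.1326, 0.0344]
orientation: [-0.175, 0.747, 0.605, 0.213]
ft_force: [-0.8, -7.1, 9.3]
finger_gap: 0.0128
```

```bash
python3 - <<'E'
from h import *
print(wedge_now(), read_state()['ft_torque'])
E
```

```text
(array([-47.8389,  63.5022,  -0.0522]), array([-0.7849, -7.0599,  9.2737]), (np.float64(77.97179101128928), np.float64(32.03550258406456), np.float64(78.34659525682555)), 19.2) [-1.0678 -0.2301 -0.2745]
```

Request:
servo_tool:
  motion:
    - {"delta_pos": [0.021, 0, 0.012], "delta_rot": [0, 0, 0]}
    - {"delta_pos": [0.01, 0, 0.006], "delta_rot": [0, 0, 0]}
    - {"delta_pos": [0, 0, 0], "delta_rot": [0, 0, 0]}

```text
time_s: 19.5
position: [0.5096, 0.1348, 0.0344]
orientation: [-0.175, 0.747, 0.605, 0.213]
ft_force: [-1.4, -11.5, 9.5]
finger_gap: 0.0122
```

```bash
python3 - <<'E'
from h import *
print(wedge_now(), read_state()['ft_torque'])
E
```

```text
(array([-45.4879,  63.189 ,  -0.0712]), array([ -1.3741, -11.5043,   9.5249]), (np.float64(77.94358043260773), np.float64(32.011046103388644), np.float64(78.27675506319085)), 19.5) [-1.5939 -0.1925 -0.2091]
```

Request:
servo_tool:
  motion:
    - {"delta_pos": [0.021, 0, 0.012], "delta_rot": [0, 0, 0]}
    - {"delta_pos": [0.021, 0, 0.012], "delta_rot": [0, 0, 0]}
    - {"delta_pos": [0, 0, 0], "delta_rot": [0, 0, 0]}

```text
time_s: 19.8
position: [0.5103, 0.1369, 0.0344]
orientation: [-0.174, 0.748, 0.604, 0.213]
ft_force: [-7.4, -27.2, 21.3]
finger_gap: 0.0123
```

```bash
python3 - <<'E'
from h import *
print(wedge_now(), read_state()['ft_torque'],read_state()['finger_gap'])
im,KV=snap('top','t16')
cv2.imwrite('pics/c28.png',cv2.resize(im[225:285,240:320],None,fx=9,fy=9,interpolation=cv2.INTER_CUBIC))
E
```

```text
(array([-43.3054,  62.9307,  -0.1326]), array([ -7.4304, -27.1702,  21.2991]), (np.float64(77.85986194506422), np.float64(31.926016223283142), np.float64(78.18098986865729)), 19.8) [-3.0066  0.7988  0.331 ] 0.012281685150753242
```

View pics/c28.png

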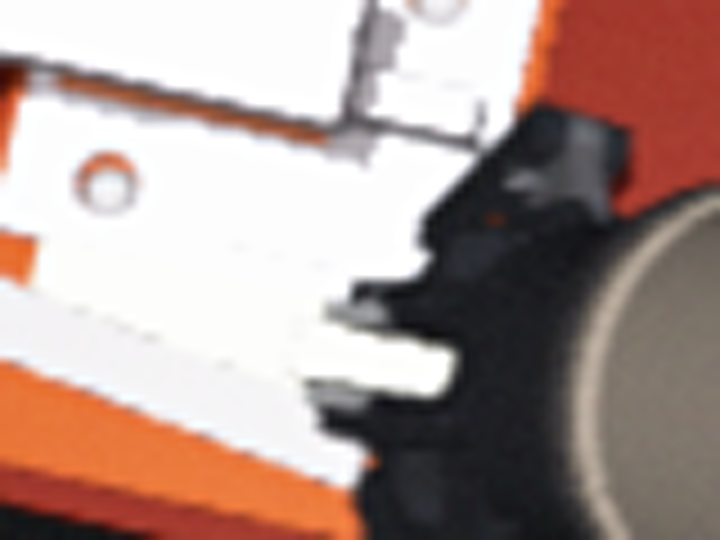

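Axial push rose sharply to 27 N and the wedge stopped, so it is tight. I'll release it and back out along the tool axis.

Request:
servo_tool:
  motion:
    - {"delta_pos": [0, 0, 0], "delta_rot": [0, 0, 0]}
    - {"delta_pos": [0, 0, 0], "delta_rot": [0, 0, 0]}
    - {"delta_pos": [0, 0, 0], "delta_rot": [0, 0, 0]}
  fingers: 0.35

```text
time_s: 20.15
position: [0.509, 0.1406, 0.0345]
orientation: [-0.176, 0.746, 0.606, 0.213]
ft_force: [0.1, 0.7, -0.6]
finger_gap: 0.0275
```

```bash
python3 - <<'E'
from h import *
print(wedge_now(), read_state()['ft_torque'],read_state()['finger_gap'])
iw,_=snap('wrist','w22')
E
```

```text
(array([-39.9269,  64.9323,   0.0049]), array([ 0.0955,  0.7044, -0.617 ]), (np.float64(78.03820211298888), np.float64(32.08990096445271), np.float64(78.63777408233165)), 20.15) [-0.5657  0.1147 -0.002 ] 0.02752091973878608
```

View pics/w22.png

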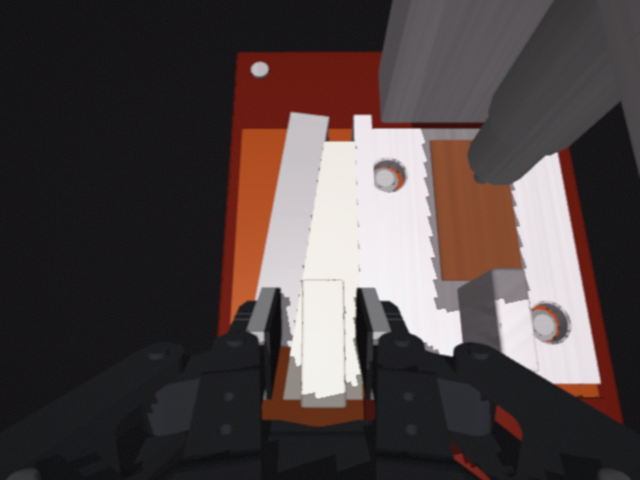

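Request:
servo_tool:
  motion:
    - {"delta_pos": [0, 0, -0.2], "delta_rot": [0, 0, 0]}
    - {"delta_pos": [0, 0, -0.4], "delta_rot": [0, 0, 0]}
    - {"delta_pos": [0, 0, -0.5], "delta_rot": [0, 0, 0]}
    - {"delta_pos": [0, 0, -0.5], "delta_rot": [0, 0, 0]}
    - {"delta_pos": [0, 0, 0], "delta_rot": [0, 0, 0]}

```text
time_s: 20.7
position: [0.4976, 0.0712, 0.1463]
orientation: [-0.173, 0.747, 0.605, 0.214]
ft_force: [-0.8, 0.3, -1.1]
finger_gap: 0.0277
```

```bash
python3 - <<'E'
from h import *
s=read_state();print(s['time_s'],s['position'],s['ft_force'],s['dq'])
iw,KW=snap('wrist','w23'); im,KV=snap('top','t17'); sc,_=snap('scene','s7')
cv2.imwrite('pics/c29.png',cv2.resize(im[190:300,200:340],None,fx=5.4,fy=5.4,interpolation=cv2.INTER_CUBIC))
E
```

```text
20.7 [0.4976 0.0712 0.1463] [-0.7794  0.3088 -1.0716] [-0.0362  0.0629 -0.024   0.0447 -0.0042 -0.1004 -0.0043]
```

View pics/c29.png

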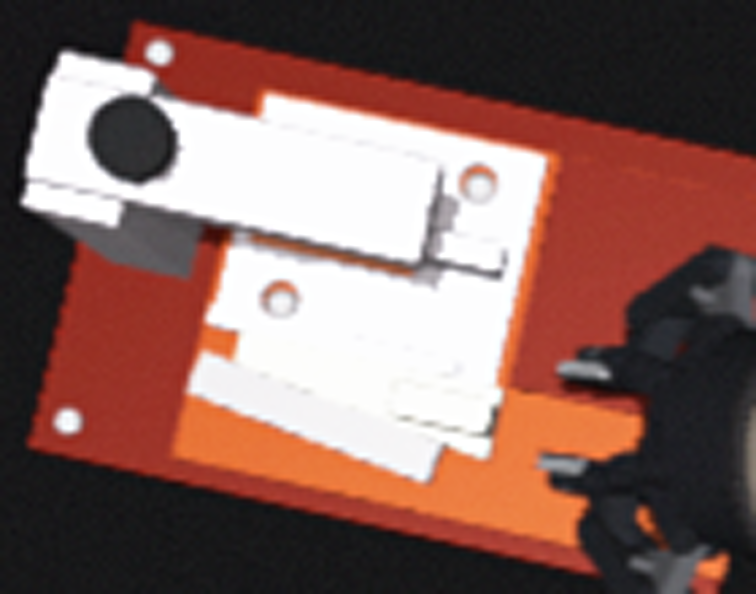

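View pics/w23.png

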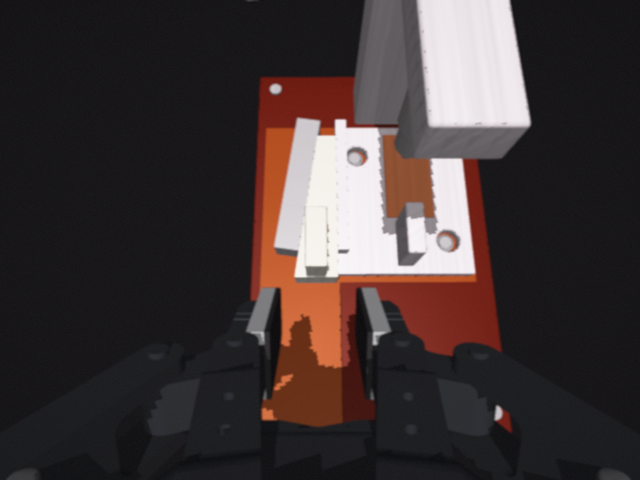

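View pics/s7.png

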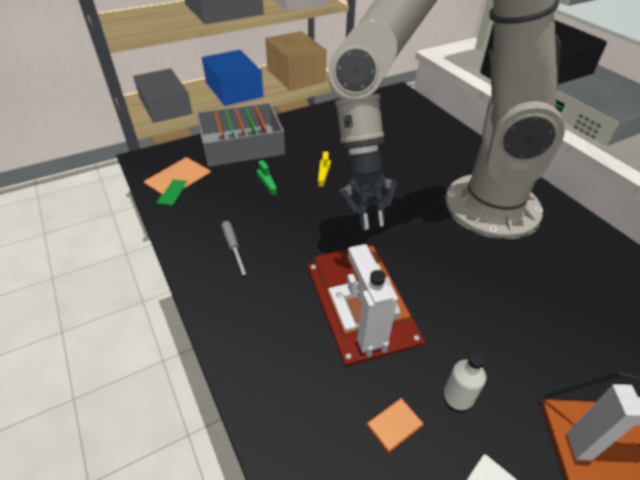

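```bash
python3 - <<'E'
from h import *
_,KV=load('top','t17'); iw,KW=load('wrist','w23')
t=lambda x,y:(np.array([x,y])+.5)/5.4-.5+[200,190]
print('lug top',toseat(ray(KV,[t(397,383),t(498,400),t(492,432),t(390,418)],.084)).mean(0))
print('lug wrist',toseat(ray(KW,[[306,206],[327,206],[327,266],[306,266]],.084)).mean(0), 'offset y ~-2.5')
print('wedge thin top',toseat(ray(KV,[t(237,330),t(233,362)],.052)))
print('plate corners top',toseat(ray(KV,[t(551,152),t(263,90),t(497,388)],.038)))
def tri(u,v):
    A=[];b=[]
    for KVx,p in((KV,u),(KW,v)):
        P=KVx[0]@KVx[1][:3]; 
        for i in(0,1): A.append(p[i]*P[2]-P[i])
    A=np.array(A); return toseat(np.linalg.lstsq(A[:,:3],-A[:,3],rcond=None)[0])
print('tri front -y plate corner',tri(t(551,152),(475,273)))
g=iw.max(2); cv2.imwrite('pics/c30.png',cv2.resize(iw[110:300,250:500],None,fx=3,fy=3,interpolation=cv2.INTER_CUBIC))
E
```

```text
lug top [-45.9983  63.3617  54.    ]
lug wrist [-43.5716  60.5778  54.    ] offset y ~-2.5
wedge thin top [[48.2906 48.5454 22.    ]
 [46.797  61.837  22.    ]]
plate corners top [[-60.9659 -54.3144   8.    ]
 [ 63.7418 -53.8479   8.    ]
 [-61.0996  47.7114   8.    ]]
tri front -y plate corner [[-60.4744 -53.2873  12.0415]]
```

View pics/c30.png

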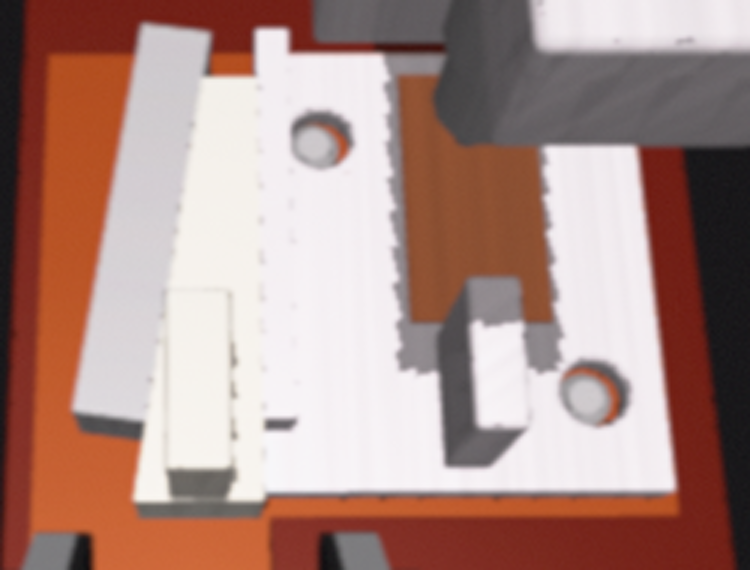

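Request:
servo_tool:
  motion:
    - {"delta_pos": [0, 0, -0.3], "delta_rot": [0, 0, 0]}
    - {"delta_pos": [0, 0, 0], "delta_rot": [0, 0, 0]}
    - {"delta_pos": [0, 0, 0], "delta_rot": [0, 0, 0]}

```text
time_s: 21.15
position: [0.4929, 0.062, 0.1626]
orientation: [-0.176, 0.746, 0.606, 0.213]
ft_force: [-0.3, 1.2, -0.1]
finger_gap: 0.028
```

```bash
python3 - <<'E'
from h import *
a=cv2.imread('pics/t17.png').astype(int); im,_=snap('top','t18')
d=np.abs(im.astype(int)-a).sum(2)[225:285,235:300]; print('lane/carrier change',(d>90).sum())
b=cv2.imread('pics/top0.png').astype(int); d=np.abs(im.astype(int)-b).sum(2)
for n,(x0,x1,y0,y1) in dict(bottle=(115,170,240,285),board=(135,180,175,225),driver=(365,460,145,175),green=(485,545,235,258),yellow=(470,525,300,348)).items(): print(n,(d[y0:y1,x0:x1]>120).sum())
s=read_state();print(s['time_s'],s['ft_force'],abs(s['dq']).max()); finish_job()
E
```

```text
lane/carrier change 0
bottle 0
board 0
driver 0
green 0
yellow 382
21.2 [-0.5874  0.0561 -0.6025] 0.003160365822857355
the job is handed in; nothing more can be done
```

```bash
python3 - <<'E'
import cv2,numpy as np
for f in('top0','t17','t18'):
    im=cv2.imread(f'pics/{f}.png');h=cv2.cvtColor(im,cv2.COLOR_BGR2HSV)[295:350,465:530]; m=(h[:,:,0]>20)&(h[:,:,0]<35)&(h[:,:,1]>150)&(h[:,:,2]>50); y,x=np.nonzero(m); print(f,m.sum(),x.mean()+465,y.mean()+295)
E
```

```text
top0 685 498.414598540146 325.54452554744523
t17 683 498.5739385065886 325.64860907759885
t18 624 500.6298076923077 327.0849358974359
```

I seated the carrier on both pins and drove the white wedge tight. The job is handed in at 21.2 s with the robot clear of everything.

**Carrier:** I laid it on the front bed with the hand leaning back about 38° and slid it under the beam. It went down over the pins and I let go.
- It went down freely to floor level.
- Both pins show inside its holes, and after wedging it sits pressed against the pins.

**Wedge:** I set it thin end first into the lane and pushed until the force rose sharply to 27 N. Then I released it and backed out.
- Its lug ended at about (-46, 63) mm in the seat frame, against the expected (-47, 64).
- The carrier and lane looked the same in two top views about 0.4 s apart after I let go.

**Checks that disagreed or failed:**
- **Fingertips:** they sit about 36 mm behind the stated TCP. My first grasp therefore only nipped the top of the tab. It did not move the carrier, and I corrected for the offset after that.
- **Positions:** arm- and wrist-based positions read about 2–3 mm away from the top camera across the stand. I allowed for this.
- **Carrier height:** a two-view check put one plate corner at 12 mm, not 8 mm, above the nest floor. I put this down to calibration error, because the arm's height on contact and the pictures show it flat.
- **Bystanders:** the bottle, board, screwdriver and green look-alike are unchanged in the top view. The yellow one's patch changed in the last frame, probably from the arm's shadow. Its position matched the start to within 0.2 pixels in the frame before.

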